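Shut down the sample block and unload its jars

ROBOT

A 6-joint arm with a two-finger parallel gripper is mounted at the origin on the work surface. World frame = base frame: x ahead of the robot, y to its left, z up, the work surface at z = 0. Lengths are in m, angles in rad, forces in N, time in s.
With the tool pointing down it reaches from about 0.425 to 1.125 m from the base axis. Payload 14.9 kg.
Tool frame: the origin (TCP) lies midway between the tips of the shut fingers; the grasp point (between the pads) lies 19 mm behind it; x points along the fingers, y is the direction in which the jaws open and shut, and the axes are right-handed (so a half turn about x gives the same grasp; the last joint's range is limited). The gripper opens to 91 mm and grips with 3 to 60 N. Pads are 32 mm wide; open, the fingers measure 118 mm over their backs; the gripper's body (76 mm by 178 mm) begins 60 mm behind the grasp point.
Start: joints at [1.073, 0.379, 1.734, -0, 1.028, -0.033], TCP at [0.314, 0.626, 0.178] pointing down, gripper open.
Joint ranges: [-2.77, 2.77], [-0.74, 2.19], [0, 2.66], [-1.06, 4.2], [0.31, 2.87], [-3.08, 3.08]. Speed limits (rad/s): [1.89, 1.89, 2.39, 3.14, 3.14, 3.14].

INTERFACE

Orientations are given as a unit quaternion [x, y, z, w].
In Python, from rig import manip gives the robot as it stands.
- The arm moves only by the shell command python3 -m creep 'ROWS' [FORCE]. ROWS is JSON, a list of rows, each a list of 3 entries, a list of its own where there are three numbers: the closure, from -1 (fully open) to 1 (shut), so that 0 is half open, then the shift along the tool's x, y, z in mm, then the turn, a rotation vector about the tool's x, y, z in rad. In form: [[hand, [tx, ty, tz], [rx, ry, rz]], ...]. A call has 1 to 8 rows; each row shifts and turns the commanded pose from where the row before left it, along the tool's axes as they then stand; what a row does not reach is not made up. A row lasts 1/10 s, in which the tool goes at most 50 mm and 8.59 degrees, less where a joint would pass 70% of its speed; a pose out of reach is approached as far as the arm can. A call is refused whole if a number of a shift passes 50 or a number of a turn 0.15, either way. A call with a gripper value outside its range is refused whole. The fingers move at their own pace and stop on an object; FORCE is the grip in N (left out, the last holds). Time passes only in rows, so rows that do not move let the fingers close. It gives the time, the measured TCP pose, the force and the opening at its end, in the units of the state.
- manip.state(): the state, without advancing time (a new reading comes with each control period).
- manip.capture(name): name is "scene" or "top"; returns the picture (384x512x3 uint8, red, green, blue); there is no depth.
- manip.camera_model(name): a dict with "fx", "fy", "cx", "cy" (pixels), "world_from_camera" (4x4, takes a point from camera to world coordinates). Camera axes: x right, y down, z forward; pixel columns grow to the right and rows downward; lengths in m; the calibration is good to about 2 mm. A picture is of the moment at which its call begins. camera_model takes no time and is no camera call.
- manip.hand_in(): hands the job in, once; it reports no verdict.
The state is a dict: "clock": time; "q": joint angles; "qd": joint speeds; "effort": joint torques, N m; "ee_pos": TCP position; "orientation": TCP orientation; "wrist_force": force on the tool from outside, world axes, zero at the start; "moment": the same for the moment, N m; "gripper_width": finger opening in m.
Only numpy, scipy, OpenCV 4.12 (cv2) and the standard library are available. Lean on these libraries where they do the work, as an engineer would, in place of code of your own. Each camera call takes 0.05 s, during which the arm holds its last target. There are 200 camera calls.

TASK

The run is over: first turn the thermostat knob fully anticlockwise to off, then twist the clear hood a quarter turn anticlockwise to free it from its bayonet brackets, lift it off and stand it, open side down, in the middle of the rubber mat. Only then move every sample jar from the block into the white tray, standing upright on the tray's floor. Do not disturb the flask and the bottle standing behind.

Things in the scene. Friction and masses are not known exactly. Their poses are not given: they have to be found in the camera images.
- block: heated sample block, a fixed grey housing 375 x 300 x 50 mm (x -225 to +150 mm, y +-150 mm); origin at bench level under the axis of its round aluminium plate (203 mm across, top at z = 56 mm), z up. Two steel bayonet brackets stand round the plate 114 to 136 mm from the axis, tops at z = 67 mm. The thermostat knob is on the near (-x) end
- hood: clear bayonet hood, 219 mm across, 0.3 to 0.5 kg, hollow, open below; origin at the centre of its lower edge, z up; shell top at z = 83 mm. Starts locked on the block, lower edge 50 mm above the bench, hood x along block x (within 0.06 rad); two ears at +-x, reaching 124 mm from the axis, sit under the brackets with 3 mm of play, so it cannot be lifted. Once free, raise it 80 mm to clear the jars
- hood_fin (a point): mid-fin point on the hood axis, 111 mm above its lower edge. The grey fin handle on the hood runs along this x: 90 mm long, 18 mm thick (grip across), from 28 mm below to 16 mm above this point. Turned ANTICLOCKWISE from above (under 0.3 N m) the ears are clear of the brackets from 65 degrees on and meet a stop at about 93 degrees
- knob (a joint): thermostat knob, rad: 0 = off (anticlockwise end stop), grows clockwise seen from above, up to 3.2; starts between 1.6 and 2.9, stays where left, light friction (0.03 N m)
- knob_grip (a point): on the knob's vertical axis at gripping height, 97 mm above the bench; the knob's upright bar grip runs along this point's x: 46 mm long, 14 mm thick, from 22 mm below to 7 mm above this point
- tray: fixed white open tray 290 (x) x 190 (y) x 28 mm, walls and floor 5 mm; origin under its centre. Left or right of the block
- mat: fixed dark grey rubber mat 250 x 250 x 4 mm lying on the bench; origin under its centre. On the other side of the block from the tray
- flask: bystander: conical glass flask 84 mm across, 124 mm tall, behind the work; origin under its centre
- wash_bottle: bystander: white plastic bottle 64 mm across, 150 mm tall, behind the work; origin under its centre
- jar0: sample jar, upright amber glass cylinder with white cap and heavy steel foot (does not tip easily), 50 mm across, 60 mm tall, 0.11 to 0.23 kg, on the plate under the hood; origin at the centre of its underside, z up. All jars are alike; 3 to 5 of the five are present
- jar1: sample jar, upright amber glass cylinder with white cap and heavy steel foot (does not tip easily), 50 mm across, 60 mm tall, 0.11 to 0.23 kg, on the plate under the hood; origin at the centre of its underside, z up. All jars are alike; 3 to 5 of the five are present
- jar2: sample jar, upright amber glass cylinder with white cap and heavy steel foot (does not tip easily), 50 mm across, 60 mm tall, 0.11 to 0.23 kg, on the plate under the hood; origin at the centre of its underside, z up. All jars are alike; 3 to 5 of the five are present
- jar3: sample jar, upright amber glass cylinder with white cap and heavy steel foot (does not tip easily), 50 mm across, 60 mm tall, 0.11 to 0.23 kg, on the plate under the hood; origin at the centre of its underside, z up. All jars are alike; 3 to 5 of the five are present
- jar4: sample jar, upright amber glass cylinder with white cap and heavy steel foot (does not tip easily), 50 mm across, 60 mm tall, 0.11 to 0.23 kg, on the plate under the hood; origin at the centre of its underside, z up. All jars are alike; 3 to 5 of the five are present
Not all that is in view belongs to the job. There is more than one size of the hood; the job needs the larger.

How it is judged:
On the way, in this order (a step that is already met when the one before it is completed fails the run):
1. the thermostat is turned off (value of joint knob below 0.1 rad), for 0.2 s.
2. the hood is turned out of its brackets, still sitting on the block (value of joint knob below 0.1 rad and angle between the x axis of hood and the x axis of block, either way round above 1 rad and z of hood in the frame of block below 0.062 m), for 0.1 s.
3. the hood stands on the mat, let go, before any jar is in the tray (horizontal distance between hood and mat below 0.06 m and z of hood in the frame of mat below 0.012 m and angle between hood's own z axis and vertical below 0.08 rad and contact force between the fingers and hood below 0.3 N and linear speed of hood below 0.03 m/s and not (x of jar0 in the frame of tray between -0.135 and 0.135 m and y of jar0 in the frame of tray between -0.085 and 0.085 m and z of jar0 in the frame of tray below 0.015 m) and not (x of jar1 in the frame of tray between -0.135 and 0.135 m and y of jar1 in the frame of tray between -0.085 and 0.085 m and z of jar1 in the frame of tray below 0.015 m) and not (x of jar2 in the frame of tray between -0.135 and 0.135 m and y of jar2 in the frame of tray between -0.085 and 0.085 m and z of jar2 in the frame of tray below 0.015 m) and not (x of jar3 in the frame of tray between -0.135 and 0.135 m and y of jar3 in the frame of tray between -0.085 and 0.085 m and z of jar3 in the frame of tray below 0.015 m) and not (x of jar4 in the frame of tray between -0.135 and 0.135 m and y of jar4 in the frame of tray between -0.085 and 0.085 m and z of jar4 in the frame of tray below 0.015 m)), for 0.3 s.
At the end, for the whole second after the job is handed in: knob within 0.10 rad of its off stop; hood upright (within 0.08 rad) on the mat, its axis within 60 mm of the mat's centre; every jar that is present stands on the tray floor inside the walls, upright within 0.15 rad; all at rest (value of joint knob below 0.1 rad and horizontal distance between hood and mat below 0.06 m and z of hood in the frame of mat below 0.012 m and angle between hood's own z axis and vertical below 0.08 rad and linear speed of each of hood, jar0, jar1, jar2, jar3, jar4 below 0.03 m/s and x of jar0 in the frame of tray between -0.135 and 0.135 m and y of jar0 in the frame of tray between -0.085 and 0.085 m and z of each of jar0, jar1, jar2, jar3, jar4 in the frame of tray below 0.015 m and angle between each of jar0, jar1, jar2, jar3, jar4's own z axis and vertical below 0.15 rad and x of jar1 in the frame of tray between -0.135 and 0.135 m and y of jar1 in the frame of tray between -0.085 and 0.085 m and x of jar2 in the frame of tray between -0.135 and 0.135 m and y of jar2 in the frame of tray between -0.085 and 0.085 m and x of jar3 in the frame of tray between -0.135 and 0.135 m and y of jar3 in the frame of tray between -0.085 and 0.085 m and x of jar4 in the frame of tray between -0.135 and 0.135 m and y of jar4 in the frame of tray between -0.085 and 0.085 m); the robot touches nothing.
It fails at once if a bystander is moved more than 50 mm or knocked over (distance of any of flask, wash_bottle from where it was at the start of the episode above 0.05 m or angle between any of flask, wash_bottle's own z axis and vertical above 0.5 rad).
Of jar0, jar1, jar2, jar3, jar4 only 3 to 5 are there at a start; the rules pass over those that are not, and their reading is None.
At some moment in a run one of jar0, jar1, jar2, jar3, jar4 may be knocked a few centimetres aside while the robot is not near it.
It also fails if it takes over 208 s, if anything falls off the work surface, if the arm or the gripper's body presses on something with over 40 N, if the wrist force passes 120 N, or if a joint passes its speed limit or range.

## Working session

There is one attempt and no reset: what is moved stays moved. The work goes in short steps, Python scripts to look and compute and a shell command to move; the robot and the scene stay as the last step left them, time stands still between calls to the robot, and variables do not carry over. Pictures are saved under pics/ and viewed, about 12 in all and at most 16, crops included, and the job is handed in when it is done.

```bash
ls; mkdir -p pics; python3 - <<'E'
from rig import manip
import cv2,numpy as np
np.set_printoptions(precision=4,suppress=True)
for n in("scene","top"):
    im=manip.capture(n); cv2.imwrite(f"pics/{n}0.png",im[:,:,::-1])
    c=manip.camera_model(n); print(n,c["fx"],c["fy"],c["cx"],c["cy"]);print(np.array(c["world_from_camera"]))
print(manip.state())
E
```

```text
pics
scene 490.57455772187467 490.57455772187467 250.44202546832236 186.10788872969766
[[ 0.5199  0.5312 -0.669   1.287 ]
 [ 0.8542 -0.3316  0.4005 -0.4815]
 [-0.0091 -0.7796 -0.6262  0.8952]
 [ 0.      0.      0.      1.    ]]
top 361.02121122257904 361.02121122257904 253.55824657040512 190.38499981657367
[[-0.0231 -0.976   0.2166  0.2588]
 [-0.9997  0.022  -0.0072 -0.0093]
 [ 0.0023 -0.2167 -0.9762  0.9956]
 [ 0.      0.      0.      1.    ]]
{'clock': 0.1, 'q': array([ 1.0727,  0.3793,  1.7347, -0.    ,  1.0285, -0.0332]), 'qd': array([-0.0002, -0.0012, -0.003 , -0.0006, -0.003 ,  0.0007]), 'effort': array([  0.0013, -76.5032, -43.5305,   0.0652,   0.0397,   0.    ]), 'ee_pos': array([0.3136, 0.6254, 0.1773]), 'orientation': array([ 0.1626,  0.6882, -0.1632,  0.688 ]), 'wrist_force': array([ 0.4026, -0.575 ,  0.3587]), 'moment': array([ 0.0213, -0.0108, -0.0157]), 'gripper_width': 0.09112110090106475}
```

View pics/scene0.png

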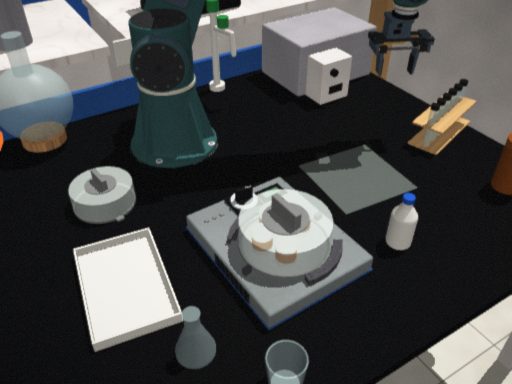

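View pics/top0.png

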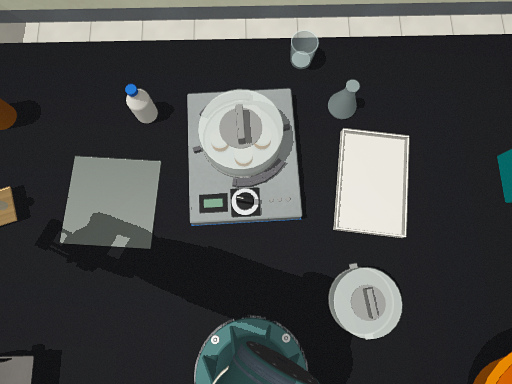

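The top view has two hoods: one at px (240,133), locked on the block with jars under it, and one loose on the bench at (366,302). The job's hood is the larger one, on the block. The knob is at (245,201), the mat at (110,200) and the tray at (372,183). The flask is at (343,100) and the bottle at (143,105). I'll confirm the hood and knob in one crop and measure.

```bash
cat > h.py <<'E'
import cv2,numpy as np
from rig import manip
np.set_printoptions(precision=4,suppress=True)
def ray(n,uv):
    c=manip.camera_model(n);T=np.array(c["world_from_camera"])
    uv=np.atleast_2d(np.asarray(uv,float))
    d=np.c_[(uv[:,0]-c["cx"])/c["fx"],(uv[:,1]-c["cy"])/c["fy"],np.ones(len(uv))]@T[:3,:3].T
    return T[:3,3],d
def onz(n,uv,z):
    o,d=ray(n,uv);return (o+d*((z-o[2])/d[:,2])[:,None])[:,:2]
def pix(n,p):
    c=manip.camera_model(n);T=np.linalg.inv(np.array(c["world_from_camera"]));p=np.atleast_2d(p)@T[:3,:3].T+T[:3,3]
    return np.c_[c["fx"]*p[:,0]/p[:,2]+c["cx"],c["fy"]*p[:,1]/p[:,2]+c["cy"]]
def tri(u1,u2):
    (a,d),(b,e)=ray("scene",u1),ray("top",u2);d=d[0];e=e[0]
    s=np.linalg.lstsq(np.c_[d,-e],b-a,rcond=None)[0];p=a+s[0]*d;q=b+s[1]*e
    return (p+q)/2,np.linalg.norm(p-q)
E
python3 - <<'E'
from h import *
t=cv2.imread("pics/top0.png");s=cv2.imread("pics/scene0.png")
a=cv2.resize(t[85:230,180:308],None,fx=4,fy=4,interpolation=cv2.INTER_CUBIC)
b=cv2.resize(s[170:320,185:375],None,fx=2,fy=2,interpolation=cv2.INTER_CUBIC)
o=np.zeros((600,800,3),np.uint8);o[:a.shape[0],:512]=a[:600];b=cv2.resize(s[172:315,188:260],(288,572),interpolation=cv2.INTER_CUBIC);o[:572,512:]=b
cv2.imwrite("pics/crop0.png",o)
hs=cv2.cvtColor(t,cv2.COLOR_BGR2HSV)
def quad(m,z,name):
    c=max(cv2.findContours(m.astype(np.uint8),0,1)[0],key=cv2.contourArea)
    r=cv2.minAreaRect(c);bx=onz("top",cv2.boxPoints(r),z);print(name,cv2.contourArea(c),bx.mean(0));print(bx, np.linalg.norm(bx-np.roll(bx,1,0),axis=1))
def roi(u0,v0,u1,v1):
    m=np.zeros(t.shape[:2],bool);m[v0:v1,u0:u1]=1;return m
g=t.max(2)
quad(roi(50,150,170,255)&(g>60),.004,"mat")
quad(roi(325,120,420,245)&(g>110),.028,"tray")
quad(roi(175,80,315,230)&(g>60),.05,"block")
print(onz("top",[[240,133],[366,302]],.177))
E
```

```text
mat 7686.5 [0.4598 0.3849]
[[0.3449 0.5145]
 [0.5978 0.5222]
 [0.5738 0.2481]
 [0.3229 0.2548]] [0.2606 0.253  0.2752 0.251 ]
tray 7125.5 [ 0.4929 -0.3467]
[[ 0.3535 -0.2253]
 [ 0.652  -0.2684]
 [ 0.6313 -0.4744]
 [ 0.3349 -0.4185]] [0.1941 0.3016 0.2071 0.3016]
block 14212.0 [0.5751 0.014 ]
[[ 0.7608  0.1826]
 [ 0.7745 -0.1391]
 [ 0.388  -0.1416]
 [ 0.3773  0.1542]] [0.3846 0.322  0.3865 0.2961]
[[ 0.5827  0.014 ]
 [ 0.1864 -0.2541]]
```

View pics/crop0.png

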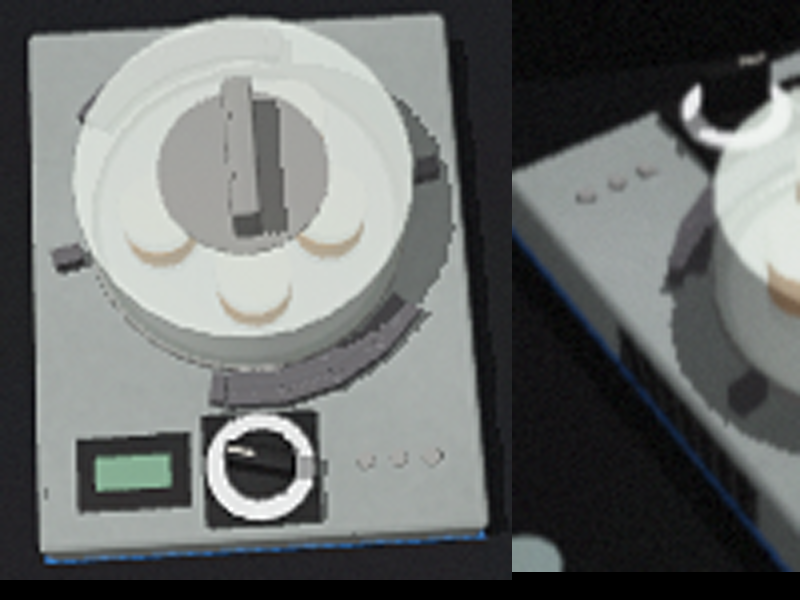

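The crop confirms it: the hood on the block has jars under it and its fin running up the image at crop (242,145). The black knob bar is at crop (260,458) inside the white ring. Next I'll measure poses, with a brightened look at the bar.

```bash
python3 - <<'E'
from h import *
t=cv2.imread("pics/top0.png");s=cv2.imread("pics/scene0.png")
C=lambda l:np.array(l)/4+[180,85]-.375
b=onz("top",C([[30,38],[440,15],[485,528],[43,552]]),.05)
print("block corners",b,np.linalg.norm(b-np.roll(b,1,0),axis=1))
ax=(b[0]+b[1]-b[2]-b[3]);yaw=np.arctan2(ax[1],ax[0]);c=b.mean(0);R=np.array([[np.cos(yaw),-np.sin(yaw)],[np.sin(yaw),np.cos(yaw)]])
print("yaw",yaw,"origin",c+R@[.0375,0])
f=onz("top",C([[222,78],[252,76],[262,212],[234,215]]),.177);d=f[0]+f[1]-f[2]-f[3]
print("fin",f.mean(0),np.linalg.norm(d)/2,"yaw",np.arctan2(d[1],d[0]), np.linalg.norm(f[0]-f[1]))
# knob ring
m=np.zeros(t.shape[:2],np.uint8);m[188:217,230:262]=(t[188:217,230:262].min(2)>225)
cc=max(cv2.findContours(m,0,1)[0],key=cv2.contourArea);e=cv2.fitEllipse(cc);print("ring",e)
for z in(.05,.06,.07,.075,.104):print(z,onz("top",[e[0]],z), e[1][0]/361*(.9956-z))
k=t[182:222,225:265];k=(np.clip((k/255.)**.45,0,1)*255).astype(np.uint8)
k2=s[172:222,215:265];k2=(np.clip((k2/255.)**.45,0,1)*255).astype(np.uint8)
cv2.imwrite("pics/knob.png",np.hstack([cv2.resize(k,(400,400),interpolation=2),cv2.resize(k2,(400,400),interpolation=2)]))
# tray & mat approx quads by approxPolyDP
for nm,(u0,v0,u1,v1),th,z in(("mat",(50,150,170,255),60,.004),("tray",(325,120,420,245),110,.028)):
    m=np.zeros(t.shape[:2],np.uint8);m[v0:v1,u0:u1]=t.max(2)[v0:v1,u0:u1]>th
    m=cv2.morphologyEx(m,cv2.MORPH_CLOSE,np.ones((9,9)));h=cv2.convexHull(max(cv2.findContours(m,0,1)[0],key=cv2.contourArea))
    p=cv2.approxPolyDP(h,6,True)[:,0];w=onz("top",p,z);print(nm,p.tolist(),w,w.mean(0),np.linalg.norm(w-np.roll(w,1,0),axis=1))
E
```

```text
block corners [[ 0.754   0.1665]
 [ 0.7655 -0.1264]
 [ 0.3949 -0.1396]
 [ 0.3856  0.1518]] [0.3686 0.2932 0.3708 0.2916]
yaw 0.03771060734355438 origin [0.6125 0.0145]
fin [0.6143 0.013 ] 0.08889846964359392 yaw 0.060047329132046454 0.01843263848034567
ring ((244.58270263671875, 201.13616943359375), (23.282981872558594, 23.98706817626953), 71.32852172851562)
0.05 [[0.4399 0.0083]] 0.06098722343127813
0.06 [[0.438  0.0081]] 0.06034226548466986
0.07 [[0.436  0.0079]] 0.059697307538061586
0.075 [[0.4351 0.0078]] 0.059374828564757454
0.104 [[0.4295 0.0073]] 0.05750445051959347
mat [[75, 156], [160, 161], [149, 248], [60, 242]] [[0.5915 0.4935]
 [0.5711 0.2492]
 [0.3251 0.2709]
 [0.3468 0.5137]] [0.4586 0.3818] [0.2456 0.2452 0.247  0.2438]
tray [[343, 128], [408, 135], [405, 236], [333, 229]] [[ 0.6503 -0.2761]
 [ 0.625  -0.4595]
 [ 0.3396 -0.4183]
 [ 0.3627 -0.2271]] [ 0.4944 -0.3453] [0.2918 0.1851 0.2884 0.1926]
```

View pics/knob.png

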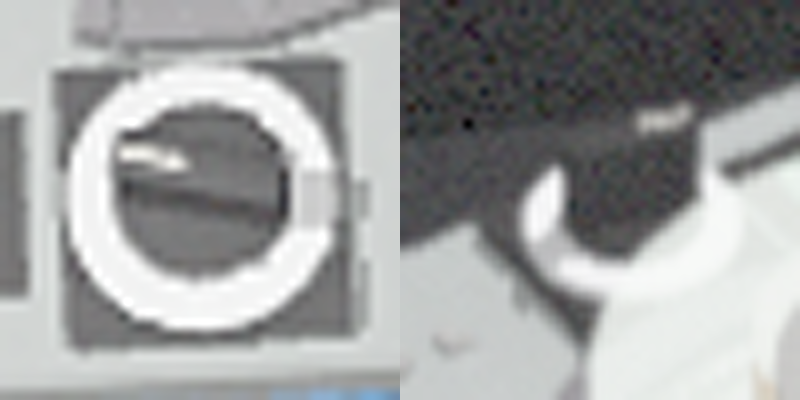

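The knob axis is at about (0.436, 0.007), with the bar (white pointer on its left end) at yaw ≈1.37. The hood and block axis is at (0.613, 0.0135), the fin yaw is 0.06, the mat is at (0.459, 0.382) and the tray at (0.494, -0.346). First move: turn the jaws to yaw -0.20, which is q6≈0.2 and leaves 3.2 rad of anticlockwise travel.

```bash
cat > go.py <<'E'
# how far from the pose now to x y z yaw(jaw axis), in tool axes: mm, rad
import sys
from h import *
from scipy.spatial.transform import Rotation as Ro
x,y,z,w=map(float,sys.argv[1:5]);s=manip.state()
R=Ro.from_quat(s["orientation"]);c,n=np.cos(w),np.sin(w)
T=Ro.from_matrix(np.array([[0,c,n],[0,n,-c],[-1,0,0]]))
d=np.array([x,y,z])-s["ee_pos"]
print("shift now-axes",(R.inv().apply(d)*1e3).round(1),"after-turn axes",(T.inv().apply(d)*1e3).round(1),"turn",(R.inv()*T).as_rotvec().round(3))
print("pos",s["ee_pos"],"q6",s["q"][5].round(2),"t",s["clock"],"F",s["wrist_force"].round(1),"M",s["moment"].round(2),"w",round(s["gripper_width"],4))
E
python3 -m creep '[[-1,[-10,0,0],[0.15,0,0]],[-1,[-10,0,0],[0.15,0,0]],[-1,[-10,0,0],[0.15,0,0]],[-1,[-10,0,0],[0.15,0,0]],[-1,[0,0,0],[0.15,0,0]],[-1,[0,0,0],[0.15,0,0]],[-1,[0,0,0],[0.15,0,0]],[-1,[0,0,0],[0.15,0,0]]]' 20
python3 -m creep '[[-1,[0,0,0],[0.106,0,0]],[-1,[0,0,0],[0,0,0]]]'
python3 go.py 0.436 0.007 0.2 -0.2
```

```text
clock: 0.9
ee_pos: [0.3136, 0.6255, 0.2175]
orientation: [-0.524, -0.474, 0.525, -0.474]
wrist_force: [-0.1, -0.7, 0.5]
gripper_width: 0.0909
clock: 1.1
ee_pos: [0.3137, 0.6256, 0.2175]
orientation: [-0.548, -0.447, 0.548, -0.447]
wrist_force: [0.5, 0.6, 0.0]
gripper_width: 0.0914
shift now-axes [ 17.8 243.7 581.5] after-turn axes [ 17.5 242.8 581.9] turn [-0.002  0.001  0.   ]
pos [0.3137 0.6256 0.2175] q6 1.27 t 1.1 F [0.5 0.6 0. ] M [0.   0.05 0.03] w 0.0914
```

```bash

python3 -m creep '[[-1,[0,17,41],[0,0,0]],[-1,[0,17,41],[0,0,0]],[-1,[0,17,41],[0,0,0]],[-1,[0,17,41],[0,0,0]],[-1,[0,17,41],[0,0,0]],[-1,[0,17,41],[0,0,0]],[-1,[0,17,41],[0,0,0]],[-1,[0,17,41],[0,0,0]]]' >/dev/null
python3 -m creep '[[-1,[0,17,41],[0,0,0]],[-1,[0,17,41],[0,0,0]],[-1,[0,17,41],[0,0,0]],[-1,[0,17,41],[0,0,0]],[-1,[0,17,41],[0,0,0]],[-1,[0,17,41],[0,0,0]],[-1,[0,0,0],[0,0,0]],[-1,[0,0,0],[0,0,0]]]'
python3 go.py 0.436 0.007 0.08 -0.2
```

```text
clock: 2.7
ee_pos: [0.4329, 0.0152, 0.2177]
orientation: [-0.547, -0.448, 0.547, -0.448]
wrist_force: [-1.1, -0.8, 0.3]
gripper_width: 0.0915
shift now-axes [137.7   4.7   7.4] after-turn axes [137.7   4.6   7.4] turn [ 0. -0.  0.]
pos [0.4329 0.0152 0.2177] q6 0.18 t 2.7 F [-1.1 -0.8  0.3] M [-0.17  0.06 -0.01] w 0.0915
```

Descend, then look again before closing the fingers.

```bash

python3 -m creep '[[-1,[0,4.6,7.4],[0,0,0]],[-1,[30,0,0],[0,0,0]],[-1,[30,0,0],[0,0,0]],[-1,[0,0,0],[0,0,0]],[-1,[0,0,0],[0,0,0]]]'
python3 - <<'E'
from h import *
a=manip.capture("top")[165:240,205:285,::-1];b=manip.capture("scene")[130:230,190:290,::-1]
g=lambda k:cv2.resize((np.clip((k/255.)**.6,0,1)*255).astype(np.uint8),(400,400),interpolation=2)
cv2.imwrite("pics/k2.png",np.hstack([g(a),g(b)]))
E
python3 go.py 0.436 0.007 0.08 -0.2
```

```text
clock: 3.2
ee_pos: [0.436, 0.0083, 0.1582]
orientation: [-0.547, -0.448, 0.547, -0.448]
wrist_force: [0.1, -0.6, 0.0]
gripper_width: 0.0914
shift now-axes [79.2 -0.8  1.3] after-turn axes [79.2 -0.7  1.3] turn [ 0.001 -0.    -0.002]
pos [0.4369 0.0081 0.1592] q6 0.16 t 3.3 F [ 0.2  0.4 -0. ] M [-0.1   0.07  0.02] w 0.091
```

View pics/k2.png

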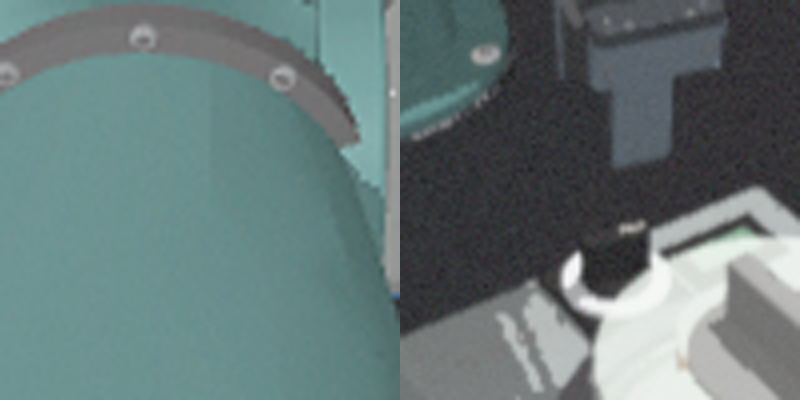

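The arm hides the top view. In the scene view the finger is directly over the bar (bar at crop (620,255), finger at (640,160)). I'll descend and grip.

```bash

python3 -m creep '[[-1,[20,0,0],[0,0,0]],[-1,[20,0,0],[0,0,0]],[-1,[20,0,0],[0,0,0]],[-1,[18,0,0],[0,0,0]],[-1,[0,0,0],[0,0,0]]]'
python3 -m creep '[[1,[0,0,0],[0,0,0]],[1,[0,0,0],[0,0,0]],[1,[0,0,0],[0,0,0]],[1,[0,0,0],[0,0,0]],[1,[0,0,0],[0,0,0]],[1,[0,0,0],[0,0,0]],[1,[0,0,0],[0,0,0]],[1,[0,0,0],[0,0,0]]]' 15
python3 go.py 0.436 0.007 0.08 -0.2
```

```text
clock: 3.8
ee_pos: [0.4357, 0.0079, 0.0794]
orientation: [-0.547, -0.448, 0.548, -0.447]
wrist_force: [0.5, 0.4, 0.5]
gripper_width: 0.0912
clock: 4.6
ee_pos: [0.436, 0.0077, 0.0798]
orientation: [-0.547, -0.448, 0.547, -0.448]
wrist_force: [0.3, 0.6, -0.3]
gripper_width: 0.0298
shift now-axes [-0.2  0.1  0.7] after-turn axes [-0.2  0.1  0.7] turn [0. 0. 0.]
pos [0.436  0.0077 0.0798] q6 0.16 t 4.6 F [ 0.3  0.6 -0.3] M [-0.05  0.05  0.03] w 0.0298
```

```bash

python3 -m creep '[[1,[0,0,0],[0,0,0]],[1,[0,0,0],[0,0,0]],[1,[0,0,0],[0,0,0]],[1,[0,0,0],[0,0,0]],[1,[0,0,0],[0,0,0]],[1,[0,0,0],[0,0,0]]]' 15
python3 go.py 0.436 0.007 0.08 -0.2
```

```text
clock: 5.2
ee_pos: [0.436, 0.0077, 0.0798]
orientation: [0.547, 0.448, -0.547, 0.448]
wrist_force: [-0.4, -0.4, -0.3]
gripper_width: 0.0006
shift now-axes [-0.2  0.1  0.7] after-turn axes [-0.2  0.1  0.7] turn [-0.  0. -0.]
pos [0.436  0.0077 0.0798] q6 0.16 t 5.2 F [-0.4 -0.4 -0.3] M [-0.11  0.06  0.01] w 0.0006
```

The fingers shut on nothing, so I'll look.

```bash

python3 - <<'E'
from h import *
b=manip.capture("scene")[110:230,180:300,::-1]
g=lambda k:cv2.resize((np.clip((k/255.)**.6,0,1)*255).astype(np.uint8),(600,600),interpolation=2)
cv2.imwrite("pics/k3.png",g(b));print(pix("scene",[manip.state()["ee_pos"],[.436,.007,.104],[.436,.007,.05]]))
print(pix("scene",[[.613,.0135,.177]]))
E
```

```text
[[243.876  194.3633]
 [243.4558 187.2174]
 [243.825  203.1474]]
[[285.694 202.984]]
```

View pics/k3.png

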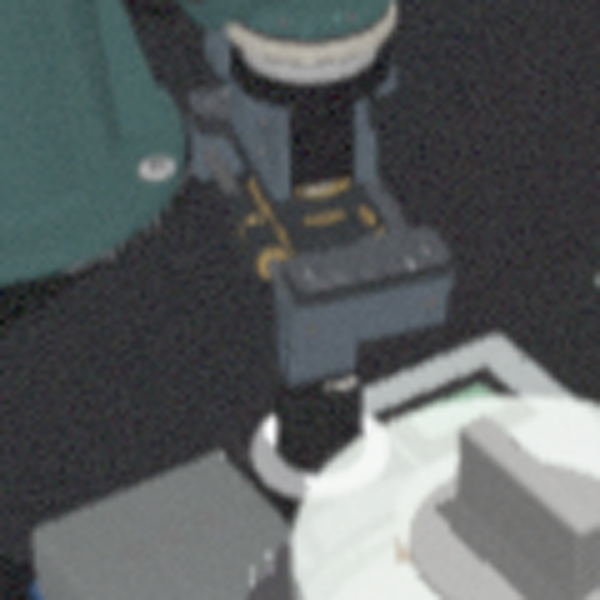

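```bash

python3 - <<'E'
from h import *
print("open tips predicted at z .159", pix("scene",[[.436+s*.052,.008-s*.0105,.159] for s in(1,-1)]),"seen bottom of the finger 250,170.5")
print("bar top/bottom at knob centre",pix("scene",[[.436,.007,.104],[.436,.007,.075]]))
# bar pointer across views
for us in([246.5,187],[248,187]): print(tri(us,[240.3,197.8]))
print(tri([286,203],[240.2,120.8]))
for z in (.104,.11,.12): print(z,onz("scene",[[247.5,187]],z),onz("top",[[240.3,197.8]],z))
E
```

```text
open tips predicted at z .159 [[250.6364 182.2829]
 [236.6153 158.4001]] seen bottom of the finger 250,170.5
bar top/bottom at knob centre [[243.4558 187.2174]
 [243.6565 195.8771]]
(array([0.438 , 0.0166, 0.1023]), np.float64(0.0029943335564555176))
(array([0.439 , 0.0183, 0.1018]), np.float64(0.0008201405642463927))
(array([0.614 , 0.0133, 0.1777]), np.float64(0.000577691031414811))
0.104 [[0.4407 0.0163]] [[0.4383 0.0179]]
0.11 [[0.4472 0.0125]] [[0.4371 0.0177]]
0.12 [[0.4579 0.0062]] [[0.4351 0.0174]]
```

```bash

python3 - <<'E'
from h import *
p=np.array([.3136,.6254,.1773]);y=np.array([.448,.894,0])
for z in (0,.019,.06,.079): print(z,pix("scene",[p+s*.052*y+[0,0,z] for s in(1,-1)]).round(1).tolist())
print("now",[ (z,(pix("scene",[manip.state()["ee_pos"]+[.0135,0,z]])-[180,110])*5) for z in(0,.019,.06,.079)])
s=cv2.imread("pics/scene0.png")[0:110,340:470];
cv2.imwrite("pics/g0.png",cv2.resize((np.clip((s/255.)**.5,0,1)*255).astype(np.uint8),None,fx=5,fy=5,interpolation=2))
E
```

```text
0 [[408.3, 82.3], [375.9, 83.8]]
0.019 [[409.5, 76.7], [376.8, 78.3]]
0.06 [[412.0, 64.5], [378.9, 66.0]]
0.079 [[413.3, 58.7], [379.8, 60.2]]
now [(0, array([[332.7369, 435.9969]])), (0.019, array([[332.2135, 407.5665]])), (0.06, array([[331.0496, 344.3416]])), (0.079, array([[330.4936, 314.138 ]]))]
```

View pics/g0.png

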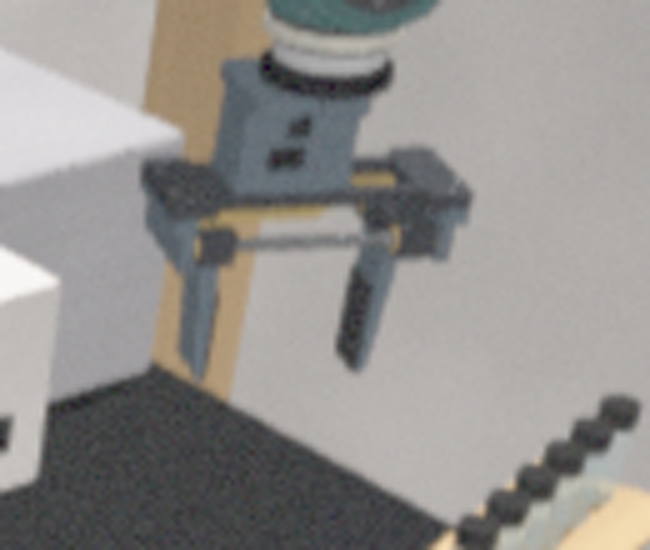

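In this view the real finger tips sit about 9–12 px (30–38 mm) above where the reported TCP projects. The object measurements agree across both views (fin triangulated at z=0.178, residual 0.6 mm). So the fingers shut above the bar, because the tips are really about 35 mm higher than the reported TCP. I'll half open, descend in small steps watching force, then close.

```bash

python3 -m creep '[[0,[0,0,0],[0,0,0]],[0,[0,0,0],[0,0,0]],[0,[0,0,0],[0,0,0]],[0,[0,0,0],[0,0,0]],[0,[0,0,0],[0,0,0]],[0,[0,0,0],[0,0,0]],[0,[0,0,0],[0,0,0]],[0,[0,0,0],[0,0,0]]]'
python3 -m creep '[[0,[5,0,0],[0,0,0]],[0,[5,0,0],[0,0,0]],[0,[0,0,0],[0,0,0]]]'
python3 -m creep '[[0,[5,0,0],[0,0,0]],[0,[5,0,0],[0,0,0]],[0,[0,0,0],[0,0,0]]]'
python3 -m creep '[[0,[5,0,0],[0,0,0]],[0,[3,0,0],[0,0,0]],[0,[0,0,0],[0,0,0]]]'
python3 -m creep '[[1,[0,0,0],[0,0,0]],[1,[0,0,0],[0,0,0]],[1,[0,0,0],[0,0,0]],[1,[0,0,0],[0,0,0]],[1,[0,0,0],[0,0,0]],[1,[0,0,0],[0,0,0]]]' 15
python3 go.py 0.436 0.007 0.052 -0.2
```

```text
clock: 6.05
ee_pos: [0.436, 0.0077, 0.0798]
orientation: [-0.547, -0.448, 0.547, -0.448]
wrist_force: [0.7, -0.1, 0.0]
gripper_width: 0.0459
clock: 6.35
ee_pos: [0.4354, 0.0077, 0.069]
orientation: [-0.547, -0.448, 0.548, -0.447]
wrist_force: [-0.5, 0.2, -0.2]
gripper_width: 0.0457
clock: 6.65
ee_pos: [0.4355, 0.0077, 0.0591]
orientation: [-0.547, -0.448, 0.548, -0.447]
wrist_force: [-0.8, -0.3, 0.9]
gripper_width: 0.0457
clock: 6.95
ee_pos: [0.4357, 0.0077, 0.0514]
orientation: [-0.547, -0.448, 0.548, -0.447]
wrist_force: [-0.4, 0.3, 0.1]
gripper_width: 0.0456
clock: 7.55
ee_pos: [0.4381, 0.0075, 0.0523]
orientation: [0.548, 0.447, -0.546, 0.449]
wrist_force: [10.4, -2.1, -7.8]
gripper_width: 0.0143
shift now-axes [ 0.3 -1.9  0.9] after-turn axes [ 0.3 -1.9  0.9] turn [ 0.    -0.    -0.004]
pos [0.4381 0.0075 0.0523] q6 0.16 t 7.55 F [10.4 -2.1 -7.8] M [-0.57 -1.71  0.05] w 0.0143
```

Gripped (14.3 mm). I'll relieve the sideways force and turn anticlockwise (−rx).

```bash

python3 -m creep '[[1,[0,3,0],[0,0,0]],[1,[0,0,0],[0,0,0]],[1,[0,0,0],[0,0,0]]]'
python3 -m creep '[[1,[0,0,0],[-0.1,0,0]],[1,[0,0,0],[-0.1,0,0]],[1,[0,0,0],[-0.1,0,0]],[1,[0,0,0],[-0.1,0,0]],[1,[0,0,0],[-0.1,0,0]],[1,[0,0,0],[-0.1,0,0]],[1,[0,0,0],[-0.1,0,0]],[1,[0,0,0],[-0.1,0,0]]]'
python3 go.py 0.439 0.007 0.052 0.6
python3 -m creep '[[1,[0,0,0],[-0.1,0,0]],[1,[0,0,0],[-0.1,0,0]],[1,[0,0,0],[-0.1,0,0]],[1,[0,0,0],[-0.1,0,0]],[1,[0,0,0],[0,0,0]],[1,[0,0,0],[0,0,0]]]'
python3 go.py 0.439 0.007 0.052 1.0
```

```text
clock: 7.85
ee_pos: [0.4382, 0.0073, 0.052]
orientation: [-0.547, -0.448, 0.548, -0.447]
wrist_force: [-7.4, 2.5, 13.7]
gripper_width: 0.014
clock: 8.65
ee_pos: [0.4381, 0.0073, 0.052]
orientation: [0.328, 0.627, -0.329, 0.625]
wrist_force: [-7.3, 2.2, 13.6]
gripper_width: 0.0138
shift now-axes [0.  0.5 0.8] after-turn axes [0.  0.5 0.8] turn [ 0.004 -0.001  0.001]
pos [0.4381 0.0073 0.052 ] q6 -0.64 t 8.65 F [-7.3  2.2 13.6] M [ 0.34  1.5  -0.02] w 0.0138
clock: 9.25
ee_pos: [0.4381, 0.0073, 0.052]
orientation: [0.199, 0.679, -0.199, 0.678]
wrist_force: [-8.2, 2.3, 13.4]
gripper_width: 0.0137
shift now-axes [0.  0.2 0.9] after-turn axes [0.  0.2 0.9] turn [ 0.    -0.002  0.001]
pos [0.4381 0.0073 0.052 ] q6 -1.04 t 9.25 F [-8.2  2.3 13.4] M [0.42 1.52 0.02] w 0.0137
```

```bash

python3 -m creep '[[1,[0,0,0],[-0.1,0,0]],[1,[0,0,0],[-0.1,0,0]],[1,[0,0,0],[-0.1,0,0]],[1,[0,0,0],[-0.1,0,0]],[1,[0,0,0],[-0.1,0,0]],[1,[0,0,0],[0,0,0]]]' >/dev/null
python3 go.py 0.438 0.007 0.052 1.5
python3 -m creep '[[1,[0,0,0],[-0.1,0,0]],[1,[0,0,0],[-0.1,0,0]],[1,[0,0,0],[-0.1,0,0]],[1,[0,0,0],[0,0,0]]]' >/dev/null
python3 go.py 0.438 0.007 0.052 1.8
```

```text
shift now-axes [ 0.  -0.3 -0.1] after-turn axes [ 0.  -0.3 -0.1] turn [ 0.004 -0.002 -0.   ]
pos [0.4381 0.0073 0.052 ] q6 -1.54 t 9.85 F [-7.4  1.6 14.9] M [0.28 1.51 0.05] w 0.014
shift now-axes [-0.   0.  -1.3] after-turn axes [-0.   0.  -1.3] turn [ 0.     0.001 -0.   ]
pos [0.4393 0.0073 0.052 ] q6 -1.84 t 10.25 F [1.5 2.6 0.2] M [ 0.53 -0.17 -0.66] w 0.0192
```

```bash

python3 -m creep '[[1,[0,0,0],[-0.1,0,0]],[1,[0,0,0],[-0.1,0,0]],[1,[0,0,0],[0,0,0]]]' >/dev/null
python3 go.py 0.438 0.007 0.052 2.0
```

```text
shift now-axes [-0.1  0.2 -1.2] after-turn axes [-0.1  0.2 -1.2] turn [-0.002  0.    -0.   ]
pos [0.4392 0.0073 0.0519] q6 -2.04 t 10.55 F [ 2.   3.2 -2.5] M [ 0.5  -0.37 -0.93] w 0.0261
```

The stop is reached: the jaws are being wedged open and the moment is −0.66. I'll back off to where the width returns to 14 mm with a little anticlockwise moment left, then release and check.

```bash

python3 -m creep '[[1,[0,0,0],[0.1,0,0]],[1,[0,0,0],[0.1,0,0]],[1,[0,0,0],[0,0,0]]]' >/dev/null
python3 go.py 0.438 0.007 0.052 1.8
python3 -m creep '[[1,[0,0,0],[0.1,0,0]],[1,[0,0,0],[0,0,0]],[1,[0,0,0],[0,0,0]]]' >/dev/null
python3 go.py 0.438 0.007 0.052 1.7
```

```text
shift now-axes [-0.2 -0.1 -0.6] after-turn axes [-0.2 -0.1 -0.6] turn [-0.006 -0.001 -0.   ]
pos [0.4385 0.0072 0.0518] q6 -1.83 t 10.85 F [-2.5  3.3  4. ] M [ 0.59  0.51 -0.35] w 0.0188
shift now-axes [-0.2 -0.1 -0.6] after-turn axes [-0.2 -0.1 -0.6] turn [ 0.003 -0.001 -0.   ]
pos [0.4386 0.0072 0.0518] q6 -1.74 t 11.15 F [-2.9  2.9  4.7] M [ 0.65  0.66 -0.37] w 0.0161
```

```bash

python3 -m creep '[[0,[0,0,0],[0,0,0]],[0,[0,0,0],[0,0,0]],[0,[0,0,0],[0,0,0]],[0,[0,0,0],[0,0,0]],[0,[-10,0,0],[0,0,0]],[0,[-20,0,0],[0,0,0]],[0,[-30,0,0],[0,0,0]],[-1,[-40,0,0],[0,0,0]]]' 
python3 -m creep '[[-1,[-40,0,0],[0.15,0,0]],[-1,[0,0,0],[0.15,0,0]],[-1,[0,0,0],[0.15,0,0]],[-1,[0,0,0],[0.15,0,0]],[-1,[0,0,0],[0.15,0,0]],[-1,[0,0,0],[0.15,0,0]],[-1,[0,0,0],[0.15,0,0]],[-1,[0,0,0],[0.15,0,0]]]' >/dev/null
python3 -m creep '[[-1,[0,0,0],[0.15,0,0]],[-1,[0,0,0],[0.15,0,0]],[-1,[0,0,0],[0.15,0,0]],[-1,[0,0,0],[0.15,0,0]],[-1,[0,0,0],[0.15,0,0]],[-1,[0,0,0],[0.15,0,0]],[-1,[0,0,0],[0.15,0,0]],[-1,[0,0,0],[0.15,0,0]]]' >/dev/null
python3 -m creep '[[-1,[0,0,0],[0.15,0,0]],[-1,[0,0,0],[0.15,0,0]],[-1,[0,0,0],[0.15,0,0]],[-1,[0,0,0],[0.15,0,0]],[-1,[0,0,0],[0.15,0,0]],[-1,[0,0,0],[0.05,0,0]],[-1,[0,0,0],[0,0,0]],[-1,[0,0,0],[0,0,0]]]' >/dev/null
python3 go.py 0.615 0.0135 0.19 -1.51
python3 - <<'E'
from h import *
cv2.imwrite("pics/s2.png",manip.capture("scene")[:,:,::-1])
E
```

```text
clock: 11.95
ee_pos: [0.4379, 0.0072, 0.1526]
orientation: [-0.046, 0.706, 0.046, 0.705]
wrist_force: [-0.4, -0.5, 0.4]
gripper_width: 0.0512
shift now-axes [   2.3    6.4 -176. ] after-turn axes [   2.3    4.3 -176.1] turn [ 0.012 -0.    -0.   ]
pos [0.439  0.0071 0.1923] q6 1.46 t 14.35 F [-0.5  0.6  0.1] M [0.02 0.2  0.01] w 0.0913
```

View pics/s2.png

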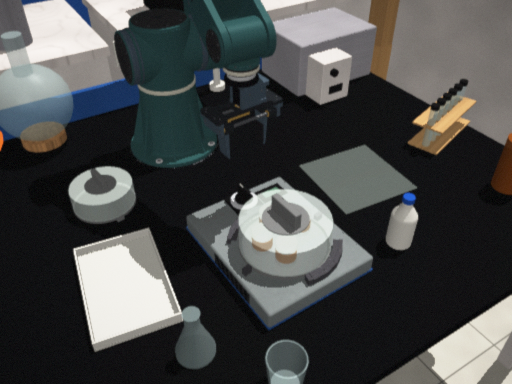

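```bash

python3 -m creep '[[0,[0,4,-25],[0.012,0,0]],[0,[0,0,-25],[0,0,0]],[0,[0,0,-25],[0,0,0]],[0,[0,0,-25],[0,0,0]],[0,[0,0,-25],[0,0,0]],[0,[0,0,-25],[0,0,0]],[0,[0,0,-26],[0,0,0]],[0,[0,0,0],[0,0,0]]]' >/dev/null
python3 -m creep '[[0,[0,0,0],[0,0,0]],[0,[10,0,0],[0,0,0]],[0,[10,0,0],[0,0,0]],[0,[10,0,0],[0,0,0]],[0,[0,0,0],[0,0,0]],[0,[0,0,0],[0,0,0]]]' 
python3 go.py 0.615 0.0135 0.112 -1.51
python3 - <<'E'
from h import *
b=manip.capture("scene")[90:270,190:370,::-1]
cv2.imwrite("pics/f1.png",cv2.resize((np.clip((b/255.)**.6,0,1)*255).astype(np.uint8),(600,600),interpolation=2))
E
```

```text
clock: 15.8
ee_pos: [0.6146, 0.0138, 0.1615]
orientation: [-0.707, -0.021, 0.707, -0.021]
wrist_force: [-0.3, -0.5, 0.2]
gripper_width: 0.0456
shift now-axes [49.5  0.3 -0.4] after-turn axes [49.5  0.3 -0.3] turn [-0.002  0.001  0.   ]
pos [0.6146 0.0138 0.1615] q6 1.5 t 15.8 F [-0.3 -0.5  0.2] M [0.01 0.12 0.02] w 0.0456
```

View pics/f1.png

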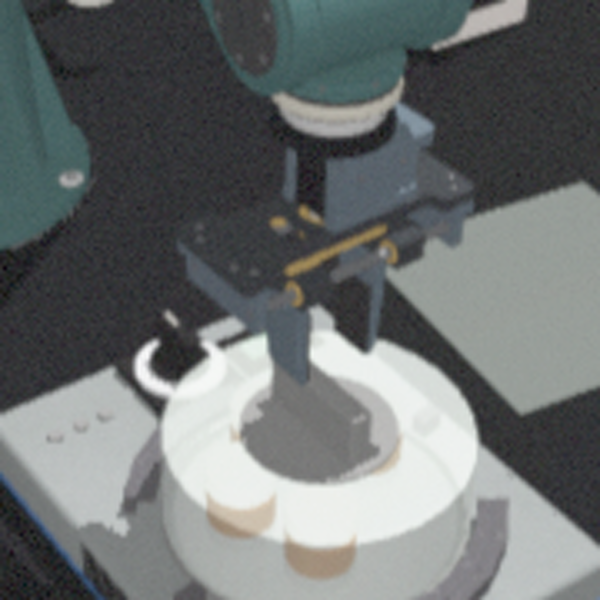

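The jaws straddle the fin line, with tips at crop (303,382) and (373,352). The knob bar now lies along block x with its pointer toward the robot. I'll solve for the real tip height.

```bash

python3 - <<'E'
from h import *
for z in(.17,.18,.19,.2,.21):print(z,pix("scene",[[.6146,.0138-.029,z],[.6146,.0138+.029,z]]).round(1).tolist())
E
```

```text
0.17 [[275.3, 210.2], [296.6, 201.3]]
0.18 [[275.4, 206.8], [296.9, 197.9]]
0.19 [[275.5, 203.4], [297.1, 194.5]]
0.2 [[275.6, 199.9], [297.3, 191.0]]
0.21 [[275.8, 196.4], [297.5, 187.6]]
```

The real tips are at about z=0.197, so the offset is about 35 mm, consistent with the knob. I'll descend 53 mm and grip the fin.

```bash

python3 -m creep '[[0,[15,0,0],[0,0,0]],[0,[10,0,0],[0,0,0]],[0,[10,0,0],[0,0,0]],[0,[0,0,0],[0,0,0]]]' 
python3 -m creep '[[0,[5,0,0],[0,0,0]],[0,[5,0,0],[0,0,0]],[0,[4,0,0],[0,0,0]],[0,[0,0,0],[0,0,0]]]' 
python3 -m creep '[[1,[0,0,0],[0,0,0]],[1,[0,0,0],[0,0,0]],[1,[0,0,0],[0,0,0]],[1,[0,0,0],[0,0,0]],[1,[0,0,0],[0,0,0]],[1,[0,0,0],[0,0,0]]]' 40
python3 go.py 0.615 0.0135 0.112 -1.51
```

```text
clock: 16.25
ee_pos: [0.6138, 0.0138, 0.1248]
orientation: [-0.706, -0.021, 0.708, -0.021]
wrist_force: [0.2, 0.2, 0.3]
gripper_width: 0.0457
clock: 16.65
ee_pos: [0.6146, 0.0138, 0.1123]
orientation: [-0.707, -0.021, 0.707, -0.021]
wrist_force: [0.2, 0.2, -0.3]
gripper_width: 0.0456
clock: 17.25
ee_pos: [0.6151, 0.0138, 0.113]
orientation: [0.707, 0.021, -0.707, 0.021]
wrist_force: [-0.4, 0.3, 2.9]
gripper_width: 0.0176
shift now-axes [1.  0.3 0.1] after-turn axes [1.  0.3 0.1] turn [-0.002 -0.    -0.   ]
pos [0.6151 0.0138 0.113 ] q6 1.5 t 17.25 F [-0.4  0.3  2.9] M [-0.12  0.31  0.06] w 0.0176
```

Gripped at 17.6 mm, which matches the fin. Now turn anticlockwise about 1.5 rad.

```bash

python3 -m creep '[[1,[0,0,0],[-0.1,0,0]],[1,[0,0,0],[-0.1,0,0]],[1,[0,0,0],[-0.1,0,0]],[1,[0,0,0],[-0.1,0,0]],[1,[0,0,0],[-0.1,0,0]],[1,[0,0,0],[0,0,0]]]' >/dev/null; python3 go.py 0.615 0.0135 0.112 -1.01
python3 -m creep '[[1,[0,0,0],[-0.1,0,0]],[1,[0,0,0],[-0.1,0,0]],[1,[0,0,0],[-0.1,0,0]],[1,[0,0,0],[-0.1,0,0]],[1,[0,0,0],[-0.1,0,0]],[1,[0,0,0],[0,0,0]]]' >/dev/null; python3 go.py 0.615 0.0135 0.112 -0.51
python3 -m creep '[[1,[0,0,0],[-0.1,0,0]],[1,[0,0,0],[-0.1,0,0]],[1,[0,0,0],[-0.1,0,0]],[1,[0,0,0],[-0.1,0,0]],[1,[0,0,0],[0,0,0]],[1,[0,0,0],[0,0,0]]]' >/dev/null; python3 go.py 0.615 0.0135 0.112 -0.11
```

```text
shift now-axes [1.  0.2 0.3] after-turn axes [1.  0.2 0.3] turn [-0. -0. -0.]
pos [0.6151 0.0138 0.113 ] q6 0.99 t 17.85 F [-0.1  0.1  2.2] M [-0.06  0.18  0.29] w 0.0176
shift now-axes [1.  0.1 0.3] after-turn axes [1.  0.1 0.3] turn [-0.003 -0.    -0.   ]
pos [0.6151 0.0138 0.113 ] q6 0.5 t 18.45 F [0.3 0.3 3.3] M [-0.06  0.14  0.3 ] w 0.0175
shift now-axes [ 1.  -0.1  0.3] after-turn axes [ 1.  -0.1  0.3] turn [-0.007  0.    -0.   ]
pos [0.6151 0.0138 0.113 ] q6 0.1 t 19.05 F [ 1.1 -0.2  4.6] M [-0.04  0.09  0.42] w 0.0176
```

```bash

python3 - <<'E'
from h import *
b=manip.capture("scene")[100:320,180:400,::-1]
cv2.imwrite("pics/f2.png",cv2.resize((np.clip((b/255.)**.6,0,1)*255).astype(np.uint8),(600,600),interpolation=2))
E
```

```text
(no output)
```

View pics/f2.png

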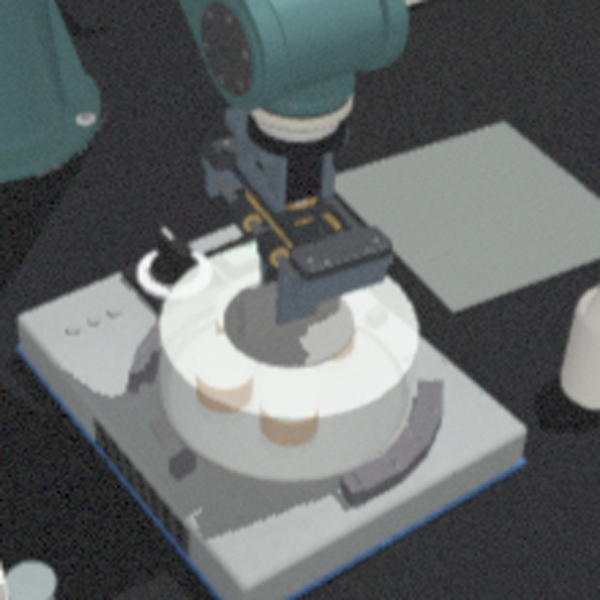

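The fin turned with the jaws and now lies across the block. I'll lift gently, watching force.

```bash

python3 -m creep '[[1,[-4,0,0],[0,0,0]],[1,[-4,0,0],[0,0,0]],[1,[-4,0,0],[0,0,0]],[1,[0,0,0],[0,0,0]],[1,[0,0,0],[0,0,0]]]' 
python3 -m creep '[[1,[-10,0,0],[0,0,0]],[1,[-10,0,0],[0,0,0]],[1,[-15,0,0],[0,0,0]],[1,[-15,0,0],[0,0,0]],[1,[-15,0,0],[0,0,0]],[1,[-15,0,0],[0,0,0]],[1,[-10,0,0],[0,0,0]],[1,[0,0,0],[0,0,0]]]'
python3 go.py 0.46 0.3835 0.214 -0.11
python3 - <<'E'
from h import *
cv2.imwrite("pics/f3.png",manip.capture("scene")[:,:,::-1])
E
```

```text
clock: 19.6
ee_pos: [0.6149, 0.0138, 0.1249]
orientation: [-0.527, -0.471, 0.527, -0.471]
wrist_force: [0.1, -0.1, -4.0]
gripper_width: 0.0175
clock: 20.4
ee_pos: [0.6158, 0.0138, 0.2167]
orientation: [0.528, 0.471, -0.527, 0.472]
wrist_force: [0.1, 0.2, -4.0]
gripper_width: 0.0179
shift now-axes [   2.3 -196.1 -350. ] after-turn axes [   2.7 -195.4 -350.4] turn [-0.002 -0.    -0.003]
pos [0.6158 0.0138 0.2167] q6 0.1 t 20.4 F [ 0.1  0.2 -4. ] M [-0.11  0.06  0.01] w 0.0179
```

View pics/f3.png

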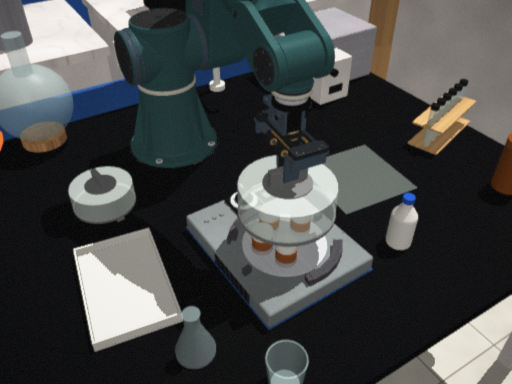

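The hood is off the block (4 N weight) and four jars are visible below. I'll carry it to the mat, moving toward the robot first to keep clear of the bottle.

```bash

python3 -m creep '[[1,[0,-20,0],[0,0,0]],[1,[0,-30,0],[0,0,0]],[1,[0,-30,-10],[0,0,0]],[1,[0,-20,-20],[0,0,0]],[1,[0,-10,-30],[0,0,0]],[1,[0,-10,-35],[0,0,0]],[1,[0,-10,-35],[0,0,0]],[1,[0,-10,-35],[0,0,0]]]' >/dev/null
python3 -m creep '[[1,[0,-10,-35],[0,0,0]],[1,[0,-10,-35],[0,0,0]],[1,[0,-10,-35],[0,0,0]],[1,[0,-10,-35],[0,0,0]],[1,[0,-10,-25],[0,0,0]],[1,[0,-5,-20],[0,0,0]],[1,[0,0,0],[0,0,0]],[1,[0,0,0],[0,0,0]]]'
python3 go.py 0.46 0.3835 0.067 -0.11
```

```text
clock: 22.05
ee_pos: [0.4597, 0.3832, 0.2139]
orientation: [-0.526, -0.471, 0.528, -0.471]
wrist_force: [0.2, -0.7, -4.4]
gripper_width: 0.0179
shift now-axes [146.9   0.4  -0.5] after-turn axes [146.9   0.2  -0.3] turn [-0.001  0.001  0.001]
pos [0.4597 0.3832 0.2139] q6 0.77 t 22.05 F [ 0.2 -0.7 -4.4] M [-0.11  0.04 -0.04] w 0.0179
```

```bash

python3 -m creep '[[1,[25,0,0],[0,0,0]],[1,[30,0,0],[0,0,0]],[1,[30,0,0],[0,0,0]],[1,[25,0,0],[0,0,0]],[1,[15,0,0],[0,0,0]],[1,[10,0,0],[0,0,0]],[1,[0,0,0],[0,0,0]],[1,[0,0,0],[0,0,0]]]' >/dev/null
python3 -m creep '[[1,[5,0,0],[0,0,0]],[1,[3,0,0],[0,0,0]],[1,[0,0,0],[0,0,0]],[1,[0,0,0],[0,0,0]]]'
python3 -m creep '[[1,[3,0,0],[0,0,0]],[1,[0,0,0],[0,0,0]],[1,[0,0,0],[0,0,0]]]'
python3 go.py 0.46 0.3835 0.067 -0.11
```

```text
clock: 23.25
ee_pos: [0.4603, 0.3834, 0.072]
orientation: [0.527, 0.471, -0.527, 0.471]
wrist_force: [-0.3, 0.1, -3.7]
gripper_width: 0.0177
clock: 23.55
ee_pos: [0.4602, 0.3834, 0.0687]
orientation: [-0.527, -0.471, 0.527, -0.471]
wrist_force: [-0.4, 0.3, -3.9]
gripper_width: 0.0175
shift now-axes [ 1.7 -0.3 -0.1] after-turn axes [ 1.7 -0.3 -0.1] turn [-0.002  0.     0.   ]
pos [0.4602 0.3834 0.0687] q6 0.77 t 23.55 F [-0.4  0.3 -3.9] M [-0.12  0.11 -0.02] w 0.0175
```

```bash

python3 -m creep '[[1,[1.5,0,0],[0,0,0]],[1,[0,0,0],[0,0,0]],[1,[0,0,0],[0,0,0]]]'
python3 -m creep '[[1,[1,0,0],[0,0,0]],[1,[0,0,0],[0,0,0]],[1,[0,0,0],[0,0,0]]]'
```

```text
clock: 23.85
ee_pos: [0.4602, 0.3834, 0.0673]
orientation: [-0.527, -0.471, 0.527, -0.471]
wrist_force: [0.5, -1.2, -3.5]
gripper_width: 0.0179
clock: 24.15
ee_pos: [0.4604, 0.3835, 0.067]
orientation: [0.527, 0.471, -0.527, 0.471]
wrist_force: [-3.7, -2.7, 7.6]
gripper_width: 0.0176
```

Contact at 0.067 as predicted. Release, rise and return toward the block's near side so the top camera is clear.

```bash

python3 -m creep '[[0,[0,0,0],[0,0,0]],[0,[0,0,0],[0,0,0]],[0,[0,0,0],[0,0,0]],[0,[0,0,0],[0,0,0]],[0,[0,0,0],[0,0,0]],[0,[0,0,0],[0,0,0]],[0,[-20,0,0],[0,0,0]],[0,[-40,0,0],[0,0,0]]]'
python3 -m creep '[[0,[-40,0,0],[0,0,0]],[-1,[-40,0,0],[0,0,0]],[-1,[-10,0,0],[0,0,0]],[-1,[0,0,-40],[0,0,0]],[-1,[0,0,-40],[0,0,0]],[-1,[0,0,-40],[0,0,0]],[-1,[0,0,-40],[0,0,0]],[-1,[0,0,0],[0,0,0]]]'
python3 - <<'E'
from h import *
t=manip.capture("top")[:,:,::-1];s=manip.capture("scene")[:,:,::-1]
cv2.imwrite("pics/top3.png",t);cv2.imwrite("pics/scene3.png",s)
a=cv2.resize(t[80:225,180:308],None,fx=4,fy=4,interpolation=2)
o=np.zeros((600,800,3),np.uint8);o[:580,:512]=a;o[:216,512:]=cv2.resize(s,(288,216));o[220:436,512:]=cv2.resize(t,(288,216))
cv2.imwrite("pics/c3.png",o)
E
```

```text
clock: 24.95
ee_pos: [0.4587, 0.3821, 0.1245]
orientation: [-0.525, -0.471, 0.529, -0.471]
wrist_force: [0.2, -0.1, 0.4]
gripper_width: 0.0453
clock: 25.75
ee_pos: [0.4779, 0.5459, 0.2151]
orientation: [0.527, 0.472, -0.527, 0.472]
wrist_force: [-0.1, -1.0, -1.3]
gripper_width: 0.091
```

View pics/c3.png

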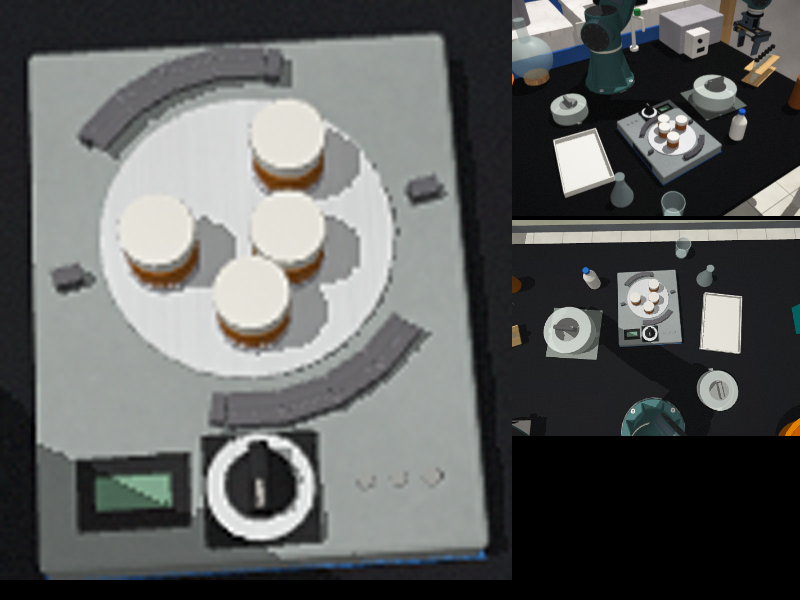

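The hood stands on the mat and the knob pointer is at its off end (toward the robot). Four jars show at crop (287,135), (157,230), (288,228) and (252,297). Next: jar positions, the mat check and the tray slots.

```bash
cat > jars.py <<'E'
from h import *
def caps(t):
    w=(t.min(2)>195)&(t.max(2).astype(int)-t.min(2)<45)
    m=np.zeros(w.shape,np.uint8);m[85:190,195:290]=w[85:190,195:290]
    return m
def jars(t,hint):
    g=cv2.cvtColor(t,cv2.COLOR_RGB2GRAY);g=cv2.resize(g[80:200,190:300],None,fx=4,fy=4,interpolation=2)
    c=cv2.HoughCircles(g,cv2.HOUGH_GRADIENT,1,50,param1=120,param2=18,minRadius=33,maxRadius=42)
    if c is None: return
    for u,v,r in c[0]:
        p=(np.array([u,v])-1.5)/4+[190,80]; print("px",p.round(1),"r",r,"xy",onz("top",[p],.116)[0])
E
python3 - <<'E'
from jars import *
t=cv2.imread("pics/top3.png")[:,:,::-1].copy()
jars(t,None)
C=lambda l:np.array(l)/4+[180,80]-.375
print(onz("top",C([[287,135],[157,230],[288,228],[252,297]]),.116))
c,s=np.cos(-.143),np.sin(-.143);R=np.array([[c,-s],[s,c]])
for p in([.065,.04],[.065,-.04],[-.065,.04],[-.065,-.04]):print("slot",p,np.array([.494,-.3455])+R@p)
print("flask base",onz("top",[[341,108]],.01))
E
python3 go.py 0.64 -0.01 0.2 1.09
```

```text
px [243. 153.] r 41.4 xy [0.5524 0.0089]
px [251.  114.5] r 40.3 xy [ 0.6576 -0.0138]
px [251.5 136.5] r 36.8 xy [ 0.5966 -0.0138]
[[ 0.6608 -0.0149]
 [ 0.5968  0.0704]
 [ 0.5962 -0.0141]
 [ 0.5501  0.0099]]
slot [0.065, 0.04] [ 0.564  -0.3152]
slot [0.065, -0.04] [ 0.5526 -0.3944]
slot [-0.065, 0.04] [ 0.4354 -0.2966]
slot [-0.065, -0.04] [ 0.424  -0.3758]
flask base [[ 0.7204 -0.28  ]]
shift now-axes [ 15.5 222.6 531.1] after-turn axes [  15.  -414.8  399.5] turn [-1.201  0.001  0.002]
pos [0.4776 0.5425 0.215 ] q6 0.93 t 25.85 F [ 0.5 -1.2 -0.6] M [-0.12  0.1   0.02] w 0.0911
```

```bash

python3 -m creep '[[-1,[0,0,0],[-0.15,0,0]],[-1,[0,0,0],[-0.15,0,0]],[-1,[0,0,0],[-0.15,0,0]],[-1,[0,0,0],[-0.15,0,0]],[-1,[0,0,0],[-0.15,0,0]],[-1,[0,0,0],[-0.15,0,0]],[-1,[0,0,0],[-0.15,0,0]],[-1,[0,0,0],[-0.15,0,0]]]' >/dev/null
python3 -m creep '[[-1,[0,-32,32],[0,0,0]],[-1,[0,-32,32],[0,0,0]],[-1,[0,-32,32],[0,0,0]],[-1,[0,-32,32],[0,0,0]],[-1,[0,-32,32],[0,0,0]],[-1,[0,-32,32],[0,0,0]],[-1,[0,-32,32],[0,0,0]],[-1,[0,-32,32],[0,0,0]]]' >/dev/null
python3 -m creep '[[-1,[0,-32,32],[0,0,0]],[-1,[0,-32,32],[0,0,0]],[-1,[0,-32,32],[0,0,0]],[-1,[0,-32,32],[0,0,0]],[-1,[0,-26,35],[0,0,0]],[-1,[0,0,0],[0,0,0]],[-1,[0,0,0],[0,0,0]]]' >/dev/null
python3 go.py 0.661 -0.0145 0.045 1.09
```

```text
shift now-axes [170.9   3.3   1.7] after-turn axes [170.9   3.2   1.6] turn [-0.004 -0.001  0.   ]
pos [ 0.6581 -0.0166  0.2159] q6 -1.15 t 28.15 F [-0.3  0.5 -0.2] M [ 0.04  0.01 -0.04] w 0.0912
```

```bash

python3 -m creep '[[-1,[30,3,2],[0,0,0]],[-1,[35,0,0],[0,0,0]],[-1,[30,0,0],[0,0,0]],[-1,[20,0,0],[0,0,0]],[-1,[15,0,0],[0,0,0]],[-1,[0,0,0],[0,0,0]]]'
python3 -m creep '[[-1,[10,0,0],[0,0,0]],[-1,[10,0,0],[0,0,0]],[-1,[10,0,0],[0,0,0]],[-1,[10,0,0],[0,0,0]],[-1,[0,0,0],[0,0,0]]]'
python3 -m creep '[[1,[0,0,0],[0,0,0]],[1,[0,0,0],[0,0,0]],[1,[0,0,0],[0,0,0]],[1,[0,0,0],[0,0,0]],[1,[0,0,0],[0,0,0]],[1,[0,0,0],[0,0,0]],[1,[0,0,0],[0,0,0]]]' 25
python3 go.py 0.661 -0.0145 0.045 1.09
```

```text
clock: 28.75
ee_pos: [0.6604, -0.0128, 0.0846]
orientation: [0.169, 0.688, -0.169, 0.686]
wrist_force: [0.5, 0.6, 0.1]
gripper_width: 0.0912
clock: 29.25
ee_pos: [0.6611, -0.0135, 0.0447]
orientation: [0.169, 0.687, -0.169, 0.686]
wrist_force: [-0.7, -0.2, -0.3]
gripper_width: 0.0915
clock: 29.95
ee_pos: [0.6622, -0.0135, 0.0465]
orientation: [0.169, 0.687, -0.169, 0.687]
wrist_force: [-1.9, -0.1, 2.1]
gripper_width: 0.0497
shift now-axes [ 1.5 -1.4 -0.6] after-turn axes [ 1.5 -1.4 -0.6] turn [-0.002  0.    -0.   ]
pos [ 0.6622 -0.0135  0.0465] q6 -1.14 t 29.95 F [-1.9 -0.1  2.1] M [-0.04  0.1   0.07] w 0.0497
```

```bash

python3 -m creep '[[1,[-10,0,0],[0,0,0]],[1,[-20,0,0],[0,0,0]],[1,[-30,0,0],[0,0,0]],[1,[-30,0,0],[0,0,0]],[1,[-30,0,0],[0,0,0]],[1,[0,0,0],[0.15,0,0]],[1,[0,0,0],[0.15,0,0]],[1,[0,0,0],[0.15,0,0]]]' 
python3 -m creep '[[1,[0,0,0],[0.15,0,0]],[1,[0,0,0],[0.15,0,0]],[1,[0,0,0],[0.15,0,0]],[1,[0,0,0],[0.15,0,0]],[1,[0,0,0],[0.15,0,0]],[1,[0,0,0],[0.033,0,0]],[1,[0,-3,20],[0,0,0]],[1,[0,-7,40],[0,0,0]]]' >/dev/null
python3 -m creep '[[1,[0,-7,40],[0,0,0]],[1,[0,-7,40],[0,0,0]],[1,[0,-7,40],[0,0,0]],[1,[0,-7,40],[0,0,0]],[1,[0,-7,40],[0,0,0]],[1,[0,-7,40],[0,0,0]],[1,[0,-7,40],[0,0,0]],[1,[0,-5,30],[0,0,0]]]'>/dev/null
python3 -m creep '[[1,[0,0,20],[0,0,0]],[1,[0,0,0],[0,0,0]],[1,[0,0,0],[0,0,0]]]'
python3 go.py 0.543 -0.393 -0.0045 -0.143
```

```text
clock: 30.75
ee_pos: [0.662, -0.0135, 0.1672]
orientation: [0.32, 0.63, -0.32, 0.631]
wrist_force: [-0.8, -0.7, -1.4]
gripper_width: 0.0493
clock: 32.65
ee_pos: [0.5423, -0.3901, 0.1663]
orientation: [0.535, 0.463, -0.535, 0.462]
wrist_force: [0.8, 0.6, -1.7]
gripper_width: 0.0495
shift now-axes [170.8   1.1   2.8] after-turn axes [170.8   1.1   2.8] turn [-0.002 -0.     0.   ]
pos [ 0.5423 -0.3901  0.1663] q6 -0.51 t 32.65 F [ 0.8  0.6 -1.7] M [-0.05  0.08  0.02] w 0.0495
```

```bash

python3 -m creep '[[1,[30,1,3],[0,0,0]],[1,[40,0,0],[0,0,0]],[1,[40,0,0],[0,0,0]],[1,[30,0,0],[0,0,0]],[1,[15,0,0],[0,0,0]],[1,[7,0,0],[0,0,0]],[1,[0,0,0],[0,0,0]],[1,[0,0,0],[0,0,0]]]'
python3 -m creep '[[1,[3,0,0],[0,0,0]],[1,[3,0,0],[0,0,0]],[1,[0,0,0],[0,0,0]],[1,[0,0,0],[0,0,0]]]'
python3 go.py 0.543 -0.393 -0.0045 -0.143
```

```text
clock: 33.45
ee_pos: [0.5439, -0.3937, 0.0058]
orientation: [0.535, 0.462, -0.535, 0.463]
wrist_force: [-0.2, -0.2, -1.6]
gripper_width: 0.0496
clock: 33.85
ee_pos: [0.543, -0.3934, -0.0015]
orientation: [0.535, 0.462, -0.535, 0.462]
wrist_force: [-0.1, 0.7, -1.7]
gripper_width: 0.0496
shift now-axes [ 3.  -0.  -0.4] after-turn axes [ 3.  -0.  -0.4] turn [-0.002  0.    -0.   ]
pos [ 0.543  -0.3934 -0.0015] q6 -0.52 t 33.85 F [-0.1  0.7 -1.7] M [-0.03  0.02 -0.01] w 0.0496
```

```bash

python3 -m creep '[[1,[3,0,0],[0,0,0]],[1,[1,0,0],[0,0,0]],[1,[0,0,0],[0,0,0]],[1,[0,0,0],[0,0,0]]]'
python3 -m creep '[[-0.6,[0,0,0],[0,0,0]],[-0.6,[0,0,0],[0,0,0]],[-0.6,[0,0,0],[0,0,0]],[-0.6,[0,0,0],[0,0,0]],[-0.6,[-20,0,0],[0,0,0]],[-0.6,[-40,0,0],[0,0,0]],[-0.6,[-40,0,0],[0,0,0]],[-1,[-40,0,0],[0,0,0]]]'
python3 -m creep '[[-1,[-40,0,0],[0,0,0]],[-1,[0,0,0],[0,0,0]],[-1,[0,0,0],[0,0,0]]]' >/dev/null
python3 - <<'E'
from jars import *
t=manip.capture("top");s=manip.capture("scene");cv2.imwrite("pics/top4.png",t[:,:,::-1])
o=np.zeros((600,800,3),np.uint8);o[:580,:512]=cv2.resize(t[80:225,180:308],None,fx=4,fy=4,interpolation=2)
o[:216,512:]=cv2.resize(s,(288,216));o[220:436,512:]=cv2.resize(t,(288,216));cv2.imwrite("pics/c4.png",o[:,:,::-1]);jars(t,None)
E
python3 go.py 0.597 -0.0138 0.18 1.09
```

```text
clock: 34.25
ee_pos: [0.5433, -0.3936, -0.0046]
orientation: [0.535, 0.462, -0.535, 0.463]
wrist_force: [-5.0, 3.4, 14.5]
gripper_width: 0.0498
clock: 35.05
ee_pos: [0.5427, -0.3931, 0.1356]
orientation: [-0.535, -0.463, 0.535, -0.462]
wrist_force: [0.1, 0.2, -0.6]
gripper_width: 0.0782
shift now-axes [  -6.7   -0.7 -383. ] after-turn axes [  -7.   361.3 -126.8] turn [-1.235 -0.002  0.001]
pos [ 0.5423 -0.3928  0.173 ] q6 -0.52 t 35.45 F [1.5 0.1 0.1] M [-0.08  0.06 -0.08] w 0.091
```

View pics/c4.png

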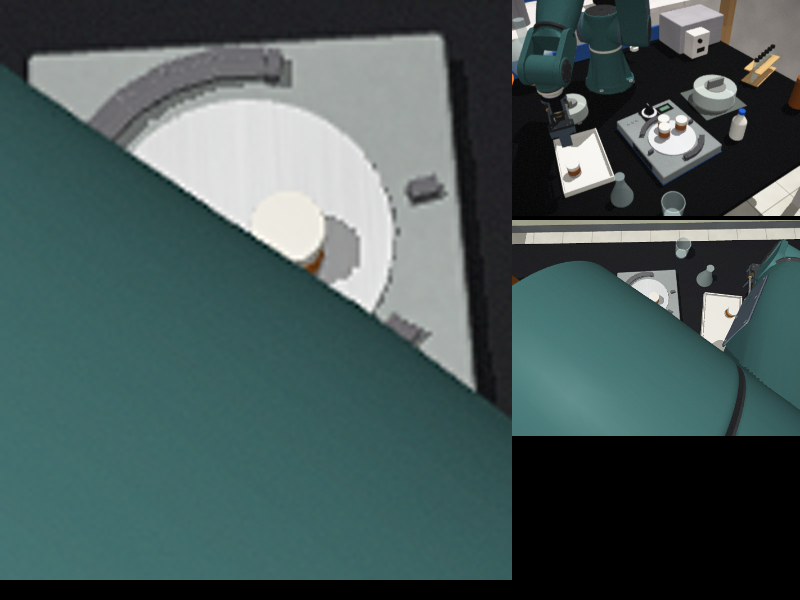

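Jar A stands in the tray and jar C is unmoved at crop (288,228). Now pick C with jaws at 1.09.

```bash

python3 -m creep '[[-1,[0,0,0],[-0.15,0,0]],[-1,[0,0,0],[-0.15,0,0]],[-1,[0,0,0],[-0.15,0,0]],[-1,[0,0,0],[-0.15,0,0]],[-1,[0,0,0],[-0.15,0,0]],[-1,[0,0,0],[-0.15,0,0]],[-1,[0,0,0],[-0.15,0,0]],[-1,[0,0,0],[-0.15,0,0]]]' >/dev/null
python3 -m creep '[[-1,[0,20,-7],[-0.035,0,0]],[-1,[0,36,-13],[0,0,0]],[-1,[0,36,-13],[0,0,0]],[-1,[0,36,-13],[0,0,0]],[-1,[0,36,-13],[0,0,0]],[-1,[0,36,-13],[0,0,0]],[-1,[0,36,-13],[0,0,0]],[-1,[0,36,-13],[0,0,0]]]' >/dev/null
python3 -m creep '[[-1,[0,36,-13],[0,0,0]],[-1,[0,36,-13],[0,0,0]],[-1,[0,16,0],[0,0,0]],[-1,[0,0,0],[0,0,0]],[-1,[0,0,0],[0,0,0]]]' >/dev/null
python3 - <<'E'
from jars import *
a=cv2.imread("pics/scene3.png");s=manip.capture("scene");cv2.imwrite("pics/scene5.png",s[:,:,::-1])
for u,v,z in((.5968,.0704,.116),(.5962,-.0141,.116),(.5501,.0099,.116)):
    p=pix("scene",[[u,v,z]])[0].round().astype(int);w=lambda i:i[p[1]-8:p[1]+18,p[0]-14:p[0]+14].astype(int)
    print(p,np.abs(w(a)-w(s[:,:,::-1])).mean())
E
python3 go.py 0.597 -0.0138 0.046 1.09
```

```text
[301 210] 2.7573260073260073
[271 223] 15.521520146520146
[269 208] 2.4166666666666665
shift now-axes [127.8   2.1  -4.1] after-turn axes [127.8   2.   -4.2] turn [-0.001 -0.001  0.001]
pos [ 0.5998 -0.0175  0.1738] q6 -1.16 t 37.6 F [-0.   0.6 -0.9] M [0.08 0.02 0.03] w 0.0912
```

```bash

python3 -m creep '[[-1,[20,2,-4],[0,0,0]],[-1,[30,0,0],[0,0,0]],[-1,[30,0,0],[0,0,0]],[-1,[7,0,0],[0,0,0]],[-1,[0,0,0],[0,0,0]]]'
python3 -m creep '[[-1,[10,0,0],[0,0,0]],[-1,[10,0,0],[0,0,0]],[-1,[10,0,0],[0,0,0]],[-1,[10,0,0],[0,0,0]],[-1,[0,0,0],[0,0,0]]]'
python3 -m creep '[[1,[0,0,0],[0,0,0]],[1,[0,0,0],[0,0,0]],[1,[0,0,0],[0,0,0]],[1,[0,0,0],[0,0,0]],[1,[0,0,0],[0,0,0]],[1,[0,0,0],[0,0,0]],[1,[0,0,0],[0,0,0]]]' 25
python3 go.py 0.597 -0.0138 0.046 1.09
```

```text
clock: 38.1
ee_pos: [0.5968, -0.0141, 0.0866]
orientation: [0.169, 0.687, -0.169, 0.686]
wrist_force: [0.2, 0.5, 0.5]
gripper_width: 0.0912
clock: 38.6
ee_pos: [0.5967, -0.0132, 0.0458]
orientation: [0.168, 0.687, -0.168, 0.686]
wrist_force: [0.1, -0.1, -0.9]
gripper_width: 0.091
clock: 39.3
ee_pos: [0.5977, -0.0133, 0.0475]
orientation: [0.168, 0.687, -0.168, 0.687]
wrist_force: [-0.9, 0.4, 3.2]
gripper_width: 0.05
shift now-axes [ 1.5 -0.8 -0.4] after-turn axes [ 1.5 -0.8 -0.4] turn [-0.  0. -0.]
pos [ 0.5977 -0.0133  0.0475] q6 -1.15 t 39.3 F [-0.9  0.4  3.2] M [ 0.01  0.1  -0.03] w 0.05
```

```bash

python3 -m creep '[[1,[-10,0,0],[0,0,0]],[1,[-20,0,0],[0,0,0]],[1,[-30,0,0],[0,0,0]],[1,[-30,0,0],[0,0,0]],[1,[-30,0,0],[0,0,0]],[1,[0,0,0],[0.15,0,0]],[1,[0,0,0],[0.15,0,0]],[1,[0,0,0],[0.15,0,0]]]' 
python3 -m creep '[[1,[0,0,0],[0.15,0,0]],[1,[0,0,0],[0.15,0,0]],[1,[0,0,0],[0.15,0,0]],[1,[0,0,0],[0.15,0,0]],[1,[0,0,0],[0.15,0,0]],[1,[0,0,0],[0.033,0,0]],[1,[0,0,20],[0,0,0]],[1,[0,0,40],[0,0,0]]]' >/dev/null
python3 -m creep '[[1,[0,0,40],[0,0,0]],[1,[0,0,40],[0,0,0]],[1,[0,0,40],[0,0,0]],[1,[0,0,40],[0,0,0]],[1,[0,0,40],[0,0,0]],[1,[0,0,30],[0,0,0]],[1,[0,0,14],[0,0,0]],[1,[0,0,0],[0,0,0]]]'>/dev/null
python3 -m creep '[[1,[0,0,0],[0,0,0]],[1,[0,0,0],[0,0,0]]]'
python3 go.py 0.554 -0.314 -0.0035 -0.143
```

```text
clock: 40.1
ee_pos: [0.5975, -0.0132, 0.1682]
orientation: [0.319, 0.631, -0.319, 0.631]
wrist_force: [0.8, 0.3, -1.7]
gripper_width: 0.0497
clock: 41.9
ee_pos: [0.5544, -0.313, 0.1674]
orientation: [0.534, 0.463, -0.534, 0.463]
wrist_force: [-0.5, 0.5, -1.2]
gripper_width: 0.0496
shift now-axes [170.9  -0.2   1.1] after-turn axes [170.9  -0.3   1.1] turn [ 0.001 -0.     0.   ]
pos [ 0.5544 -0.313   0.1674] q6 -0.41 t 41.9 F [-0.5  0.5 -1.2] M [-0.06  0.05 -0.03] w 0.0496
```

```bash

python3 -m creep '[[1,[30,0,1],[0,0,0]],[1,[40,0,0],[0,0,0]],[1,[40,0,0],[0,0,0]],[1,[30,0,0],[0,0,0]],[1,[15,0,0],[0,0,0]],[1,[10,0,0],[0,0,0]],[1,[0,0,0],[0,0,0]],[1,[0,0,0],[0,0,0]]]'
python3 -m creep '[[1,[3,0,0],[0,0,0]],[1,[2,0,0],[0,0,0]],[1,[1.5,0,0],[0,0,0]],[1,[0,0,0],[0,0,0]],[1,[0,0,0],[0,0,0]]]'
python3 go.py 0.554 -0.314 -0.0035 -0.143
```

```text
clock: 42.7
ee_pos: [0.555, -0.3155, 0.0036]
orientation: [0.535, 0.463, -0.534, 0.464]
wrist_force: [-0.3, -0.1, -1.0]
gripper_width: 0.0498
clock: 43.2
ee_pos: [0.5544, -0.3154, -0.0035]
orientation: [0.535, 0.463, -0.534, 0.463]
wrist_force: [-0.9, 1.6, 5.0]
gripper_width: 0.0495
shift now-axes [-0.  -0.6 -1.3] after-turn axes [-0.  -0.6 -1.3] turn [-0.  0. -0.]
pos [ 0.5544 -0.3154 -0.0035] q6 -0.41 t 43.2 F [-0.9  1.6  5. ] M [ 0.22  0.48 -0.04] w 0.0495
```

```bash

python3 -m creep '[[-0.6,[0,0,0],[0,0,0]],[-0.6,[0,0,0],[0,0,0]],[-0.6,[0,0,0],[0,0,0]],[-0.6,[0,0,0],[0,0,0]],[-0.6,[-20,0,0],[0,0,0]],[-0.6,[-40,0,0],[0,0,0]],[-0.6,[-40,0,0],[0,0,0]],[-1,[-40,0,0],[0,0,0]]]'
python3 -m creep '[[-1,[-40,0,0],[-0.143,0,0]],[-1,[0,4,-35],[0,0,0]],[-1,[0,4,-40],[0,0,0]],[-1,[0,4,-40],[0,0,0]],[-1,[0,4,-40],[0,0,0]],[-1,[0,4,-40],[0,0,0]],[-1,[0,4,-40],[0,0,0]],[-1,[0,4,-40],[0,0,0]]]' >/dev/null
python3 -m creep '[[-1,[0,4,-40],[0,0,0]],[-1,[0,4,-40],[0,0,0]],[-1,[0,4,-25],[0,0,0]],[-1,[0,0,0],[0,0,0]],[-1,[0,0,0],[0,0,0]]]' >/dev/null
python3 - <<'E'
from jars import *
a=cv2.imread("pics/scene3.png");s=manip.capture("scene");cv2.imwrite("pics/scene6.png",s[:,:,::-1])
for u,v,z in((.5968,.0704,.116),(.5501,.0099,.116)):
    p=pix("scene",[[u,v,z]])[0].round().astype(int);w=lambda i:i[p[1]-8:p[1]+18,p[0]-14:p[0]+14].astype(int)
    print(p,np.abs(w(a)-w(s[:,:,::-1])).mean())
cv2.imwrite("pics/c6.png",cv2.resize(s[110:340,60:360,::-1],(750,575),interpolation=2))
E
python3 go.py 0.597 0.0704 0.046 0
```

```text
clock: 44.0
ee_pos: [0.5539, -0.315, 0.1372]
orientation: [-0.534, -0.463, 0.534, -0.463]
wrist_force: [0.1, -0.1, -0.5]
gripper_width: 0.0784
[301 210] 1.7495421245421245
[269 208] 53.20192307692308
shift now-axes [129.7   3.   -5.9] after-turn axes [129.7   3.   -5.9] turn [0. 0. 0.]
pos [0.594  0.0645 0.1757] q6 0.07 t 45.35 F [-0.5 -0.7  0.1] M [-0.1   0.06  0.01] w 0.0913
```

View pics/c6.png

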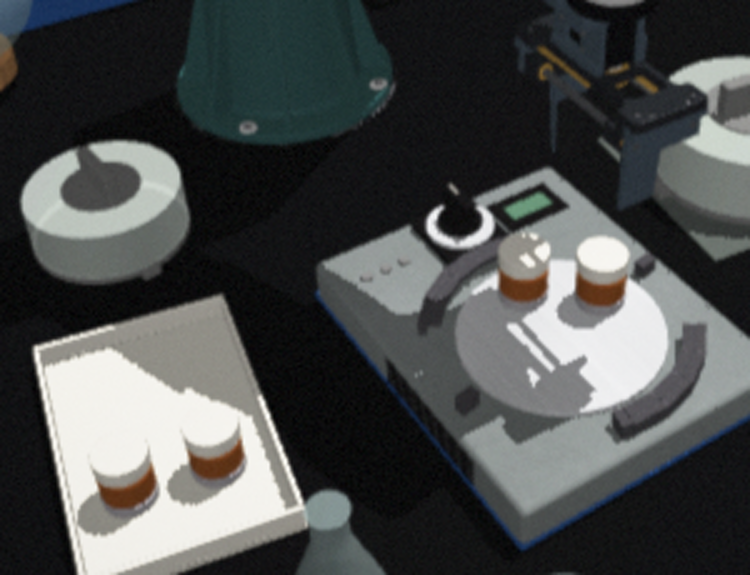

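Two jars stand in the tray. D at px (269,208) is only in shadow and has not moved, and B at (301,211) is as before. Pick B with jaws along x.

```bash

python3 -m creep '[[-1,[20,3,-6],[0,0,0]],[-1,[30,0,0],[0,0,0]],[-1,[30,0,0],[0,0,0]],[-1,[10,0,0],[0,0,0]],[-1,[0,0,0],[0,0,0]]]'
python3 -m creep '[[-1,[10,0,0],[0,0,0]],[-1,[10,0,0],[0,0,0]],[-1,[10,0,0],[0,0,0]],[-1,[10,0,0],[0,0,0]],[-1,[0,0,0],[0,0,0]]]'
python3 -m creep '[[1,[0,0,0],[0,0,0]],[1,[0,0,0],[0,0,0]],[1,[0,0,0],[0,0,0]],[1,[0,0,0],[0,0,0]],[1,[0,0,0],[0,0,0]],[1,[0,0,0],[0,0,0]],[1,[0,0,0],[0,0,0]]]' 25
python3 -m creep '[[1,[-10,0,0],[0,0,0]],[1,[-20,0,0],[0,0,0]],[1,[-30,0,0],[0,0,0]],[1,[-30,0,0],[0,0,0]],[1,[-30,0,0],[0,0,0]],[1,[0,0,0],[0.143,0,0]],[1,[0,0,0],[0,0,0]]]' 
python3 go.py 0.424 -0.376 -0.0035 -0.143
```

```text
clock: 45.85
ee_pos: [0.5963, 0.07, 0.0848]
orientation: [-0.5, -0.5, 0.501, -0.499]
wrist_force: [-0.4, 0.1, -0.1]
gripper_width: 0.0911
clock: 46.35
ee_pos: [0.5962, 0.0708, 0.0443]
orientation: [-0.499, -0.5, 0.501, -0.5]
wrist_force: [-0.2, -0.9, 0.4]
gripper_width: 0.0906
clock: 47.05
ee_pos: [0.5974, 0.0709, 0.046]
orientation: [0.5, 0.5, -0.5, 0.5]
wrist_force: [0.6, 0.7, 2.9]
gripper_width: 0.0492
clock: 47.75
ee_pos: [0.5974, 0.0709, 0.1672]
orientation: [0.536, 0.462, -0.535, 0.463]
wrist_force: [0.6, -0.7, -2.6]
gripper_width: 0.0498
shift now-axes [ 170.3 -107.   467.4] after-turn axes [ 170.7 -108.   467. ] turn [-0.003 -0.    -0.002]
pos [0.5974 0.0709 0.1672] q6 0.22 t 47.75 F [ 0.6 -0.7 -2.6] M [-0.11  0.02  0.03] w 0.0498
```

```bash

python3 -m creep '[[1,[0,-5,20],[0,0,0]],[1,[0,-9,38],[0,0,0]],[1,[0,-9,38],[0,0,0]],[1,[0,-9,38],[0,0,0]],[1,[0,-9,38],[0,0,0]],[1,[0,-9,38],[0,0,0]],[1,[0,-9,38],[0,0,0]],[1,[0,-9,38],[0,0,0]]]' >/dev/null
python3 -m creep '[[1,[0,-9,38],[0,0,0]],[1,[0,-9,38],[0,0,0]],[1,[0,-9,38],[0,0,0]],[1,[0,-8,37],[0,0,0]],[1,[0,-4,20],[0,0,0]],[1,[0,0,10],[0,0,0]],[1,[0,0,0],[0,0,0]],[1,[0,0,0],[0,0,0]]]' >/dev/null
python3 go.py 0.424 -0.376 -0.0045 -0.143
```

```text
shift now-axes [170.   -0.5   1. ] after-turn axes [170.   -0.6   0.9] turn [ 0.001 -0.001  0.001]
pos [ 0.4248 -0.3752  0.1655] q6 -0.62 t 49.35 F [ 0.6  0.1 -1.3] M [-0.09  0.05 -0.02] w 0.0492
```

```bash

python3 -m creep '[[1,[30,0,0],[0,0,0]],[1,[40,0,0],[0,0,0]],[1,[40,0,0],[0,0,0]],[1,[30,0,0],[0,0,0]],[1,[15,0,0],[0,0,0]],[1,[8,0,0],[0,0,0]],[1,[0,0,0],[0,0,0]],[1,[0,0,0],[0,0,0]]]'
python3 -m creep '[[1,[3,0,0],[0,0,0]],[1,[2,0,0],[0,0,0]],[1,[1.5,0,0],[0,0,0]],[1,[0,0,0],[0,0,0]],[1,[0,0,0],[0,0,0]]]'
python3 go.py 0.424 -0.376 -0.0045 -0.143
```

```text
clock: 50.15
ee_pos: [0.4255, -0.3766, 0.004]
orientation: [0.534, 0.463, -0.534, 0.464]
wrist_force: [-0.1, -0.4, -1.3]
gripper_width: 0.0491
clock: 50.65
ee_pos: [0.4247, -0.3762, -0.0036]
orientation: [-0.534, -0.463, 0.534, -0.463]
wrist_force: [-0.1, 0.7, -1.8]
gripper_width: 0.0495
shift now-axes [ 0.9 -0.7 -0.1] after-turn axes [ 0.9 -0.7 -0.1] turn [-0.  0.  0.]
pos [ 0.4247 -0.3762 -0.0036] q6 -0.62 t 50.65 F [-0.1  0.7 -1.8] M [-0.12  0.   -0.  ] w 0.0495
```

```bash

python3 -m creep '[[1,[1,0,0],[0,0,0]],[1,[0.8,0,0],[0,0,0]],[1,[0,0,0],[0,0,0]],[1,[0,0,0],[0,0,0]]]'
python3 -m creep '[[-0.6,[0,0,0],[0,0,0]],[-0.6,[0,0,0],[0,0,0]],[-0.6,[0,0,0],[0,0,0]],[-0.6,[0,0,0],[0,0,0]],[-0.6,[-20,0,0],[0,0,0]],[-0.6,[-40,0,0],[0,0,0]],[-0.6,[-40,0,0],[0,0,0]],[-1,[-40,0,0],[0,0,0]]]'
python3 -m creep '[[-1,[-40,0,0],[-0.143,0,0]],[-1,[0,12,-35],[0,0,0]],[-1,[0,13,-40],[0,0,0]],[-1,[0,13,-40],[0,0,0]],[-1,[0,13,-40],[0,0,0]],[-1,[0,13,-40],[0,0,0]],[-1,[0,13,-40],[0,0,0]],[-1,[0,13,-40],[0,0,0]]]' >/dev/null
python3 -m creep '[[-1,[0,13,-40],[0,0,0]],[-1,[0,13,-40],[0,0,0]],[-1,[0,10,-31],[0,0,0]],[-1,[0,0,0],[0,0,0]],[-1,[0,0,0],[0,0,0]]]' >/dev/null
python3 - <<'E'
from jars import *
s=manip.capture("scene")
cv2.imwrite("pics/c7.png",cv2.resize(s[110:340,60:360,::-1],(750,575),interpolation=2))
E
python3 go.py 0.551 0.0095 0.046 0
```

```text
clock: 51.05
ee_pos: [0.4247, -0.3762, -0.005]
orientation: [-0.534, -0.463, 0.534, -0.463]
wrist_force: [-3.6, 2.6, 10.6]
gripper_width: 0.0493
clock: 51.85
ee_pos: [0.4244, -0.3759, 0.1359]
orientation: [-0.534, -0.463, 0.534, -0.463]
wrist_force: [0.3, -0.7, -0.3]
gripper_width: 0.0784
shift now-axes [128.4   0.7  -0. ] after-turn axes [128.4   0.6   0. ] turn [0. 0. 0.]
pos [0.5504 0.0095 0.1744] q6 -0.03 t 53.2 F [-0.5  0.5 -0.4] M [-0.08 -0.    0.03] w 0.0912
```

View pics/c7.png

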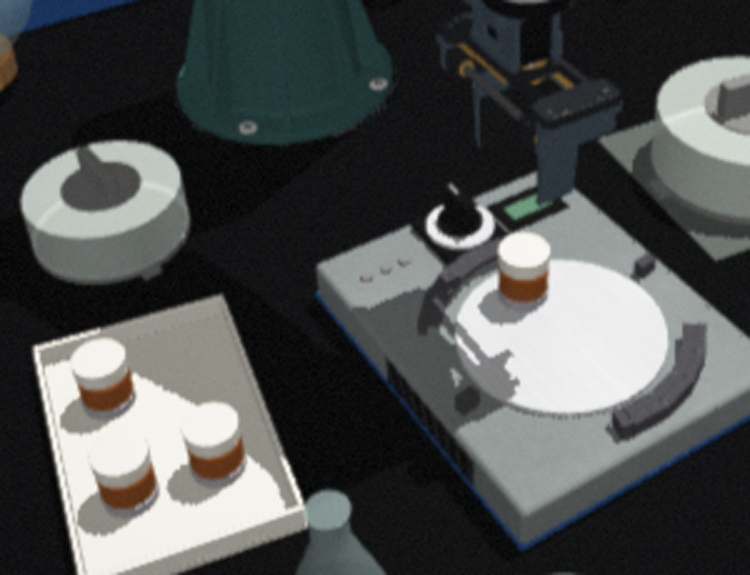

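Three jars stand in the tray. D, the last one, is still at crop (523,247). Pick it.

```bash

python3 -m creep '[[-1,[20,1,0],[0,0,0]],[-1,[30,0,0],[0,0,0]],[-1,[30,0,0],[0,0,0]],[-1,[10,0,0],[0,0,0]],[-1,[0,0,0],[0,0,0]]]'
python3 -m creep '[[-1,[10,0,0],[0,0,0]],[-1,[10,0,0],[0,0,0]],[-1,[10,0,0],[0,0,0]],[-1,[9,0,0],[0,0,0]],[-1,[0,0,0],[0,0,0]]]'
python3 -m creep '[[1,[0,0,0],[0,0,0]],[1,[0,0,0],[0,0,0]],[1,[0,0,0],[0,0,0]],[1,[0,0,0],[0,0,0]],[1,[0,0,0],[0,0,0]],[1,[0,0,0],[0,0,0]],[1,[0,0,0],[0,0,0]]]' 25
python3 -m creep '[[1,[-10,0,0],[0,0,0]],[1,[-20,0,0],[0,0,0]],[1,[-30,0,0],[0,0,0]],[1,[-30,0,0],[0,0,0]],[1,[-30,0,0],[0,0,0]],[1,[0,0,0],[0.143,0,0]],[1,[0,0,0],[0,0,0]]]' 
python3 go.py 0.435 -0.297 -0.0045 -0.143
```

```text
clock: 53.7
ee_pos: [0.5507, 0.009, 0.0836]
orientation: [-0.5, -0.5, 0.501, -0.499]
wrist_force: [0.3, 0.2, 0.7]
gripper_width: 0.0909
clock: 54.2
ee_pos: [0.5509, 0.0099, 0.0442]
orientation: [0.5, 0.501, -0.5, 0.5]
wrist_force: [-0.4, -0.4, -0.5]
gripper_width: 0.0912
clock: 54.9
ee_pos: [0.552, 0.0098, 0.0458]
orientation: [0.5, 0.5, -0.5, 0.5]
wrist_force: [0.1, 0.0, 3.0]
gripper_width: 0.0498
clock: 55.6
ee_pos: [0.5519, 0.0099, 0.1667]
orientation: [0.535, 0.462, -0.535, 0.463]
wrist_force: [-0.3, -0.1, -1.9]
gripper_width: 0.0495
shift now-axes [171.1 -71.3 320.6] after-turn axes [171.2 -71.9 320.4] turn [-0.003 -0.    -0.001]
pos [0.5519 0.0099 0.1667] q6 0.12 t 55.6 F [-0.3 -0.1 -1.9] M [-0.1   0.1  -0.02] w 0.0495
```

```bash

python3 -m creep '[[1,[0,-5,20],[0,0,0]],[1,[0,-8,37],[0,0,0]],[1,[0,-8,37],[0,0,0]],[1,[0,-8,37],[0,0,0]],[1,[0,-8,37],[0,0,0]],[1,[0,-8,37],[0,0,0]],[1,[0,-8,37],[0,0,0]],[1,[0,-8,37],[0,0,0]]]' >/dev/null
python3 -m creep '[[1,[0,-8,30],[0,0,0]],[1,[0,-2,12],[0,0,0]],[1,[0,0,0],[0,0,0]],[1,[0,0,0],[0,0,0]]]' >/dev/null
python3 go.py 0.435 -0.297 -0.005 -0.143
python3 -m creep '[[1,[30,0,0],[0,0,0]],[1,[40,0,0],[0,0,0]],[1,[40,0,0],[0,0,0]],[1,[30,0,0],[0,0,0]],[1,[15,0,0],[0,0,0]],[1,[8,0,0],[0,0,0]],[1,[0,0,0],[0,0,0]],[1,[0,0,0],[0,0,0]]]'
python3 -m creep '[[1,[3,0,0],[0,0,0]],[1,[2,0,0],[0,0,0]],[1,[1.5,0,0],[0,0,0]],[1,[0,0,0],[0,0,0]],[1,[0,0,0],[0,0,0]]]'
python3 go.py 0.435 -0.297 -0.005 -0.143
```

```text
shift now-axes [170.1  -0.4   0.2] after-turn axes [170.1  -0.6   0.1] turn [ 0.001 -0.001  0.001]
pos [ 0.4356 -0.297   0.1651] q6 -0.5 t 56.8 F [ 0.1 -0.3 -2.1] M [-0.03  0.07 -0.01] w 0.0493
clock: 57.6
ee_pos: [0.4365, -0.2981, 0.0037]
orientation: [0.534, 0.463, -0.534, 0.464]
wrist_force: [0.4, -0.3, -1.5]
gripper_width: 0.0498
clock: 58.1
ee_pos: [0.4357, -0.2978, -0.0039]
orientation: [-0.534, -0.463, 0.534, -0.463]
wrist_force: [-0.1, 0.0, -1.9]
gripper_width: 0.0495
shift now-axes [ 1.1 -0.8 -0.7] after-turn axes [ 1.1 -0.8 -0.7] turn [-0.  0. -0.]
pos [ 0.4357 -0.2978 -0.0039] q6 -0.5 t 58.1 F [-0.1  0.  -1.9] M [-0.08  0.02 -0.03] w 0.0495
```

```bash

python3 -m creep '[[1,[1,0,0],[0,0,0]],[1,[1,0,0],[0,0,0]],[1,[0,0,0],[0,0,0]],[1,[0,0,0],[0,0,0]]]'
python3 -m creep '[[-0.6,[0,0,0],[0,0,0]],[-0.6,[0,0,0],[0,0,0]],[-0.6,[0,0,0],[0,0,0]],[-0.6,[0,0,0],[0,0,0]],[-0.6,[-20,0,0],[0,0,0]],[-0.6,[-40,0,0],[0,0,0]],[-0.6,[-40,0,0],[0,0,0]],[-0.6,[-40,0,0],[0,0,0]]]'
python3 -m creep '[[-1,[-40,0,0],[0,0,0]],[-1,[0,5,-35],[0,0,0]],[-1,[0,5,-35],[0,0,0]],[-1,[0,5,-35],[0,0,0]],[-1,[0,5,-35],[0,0,0]],[-1,[0,5,-35],[0,0,0]],[-1,[0,5,-35],[0,0,0]],[-1,[0,5,-35],[0,0,0]]]' >/dev/null
python3 -m creep '[[-1,[0,5,-35],[0,0,0]],[-1,[0,0,0],[0,0,0]],[-1,[0,0,0],[0,0,0]],[-1,[0,0,0],[0,0,0]]]'
python3 - <<'E'
from h import *
s=manip.capture("scene");t=manip.capture("top");a=cv2.imread("pics/scene0.png")[:,:,::-1]
o=np.zeros((600,800,3),np.uint8);o[:,:]=cv2.resize(s,(800,600),interpolation=2)
cv2.imwrite("pics/end.png",o[:,:,::-1]);cv2.imwrite("pics/endtop.png",t[:,:,::-1])
d=np.abs(s.astype(int)-a).mean(2);print("flask",d[305:370,172:220].mean(),"bottle",d[192:252,385:420].mean())
# hood circle on mat in top3 (unobstructed)
g=cv2.cvtColor(cv2.imread("pics/top3.png"),cv2.COLOR_BGR2GRAY)[140:260,50:180]
c=cv2.HoughCircles(cv2.resize(g,None,fx=3,fy=3),3,1,100,param1=100,param2=20,minRadius=110,maxRadius=150)
for u,v,r in c[0]:p=np.array([u,v])/3+[50,140];print("hood px",p,r/3,onz("top",[p],.087))
E
```

```text
clock: 58.5
ee_pos: [0.4358, -0.2979, -0.0053]
orientation: [-0.534, -0.463, 0.534, -0.463]
wrist_force: [-5.4, 3.7, 14.8]
gripper_width: 0.0497
clock: 59.3
ee_pos: [0.4354, -0.2975, 0.1354]
orientation: [-0.534, -0.463, 0.534, -0.463]
wrist_force: [0.4, -0.4, 1.0]
gripper_width: 0.0727
clock: 60.5
ee_pos: [0.5149, -0.0269, 0.1739]
orientation: [-0.534, -0.463, 0.535, -0.463]
wrist_force: [-0.1, -0.3, 0.4]
gripper_width: 0.0909
flask 3.601923076923077 bottle 4.42936507936508
hood px [101.8333 200.1667] 45.733334 [[0.4436 0.3729]]
```

View pics/end.png

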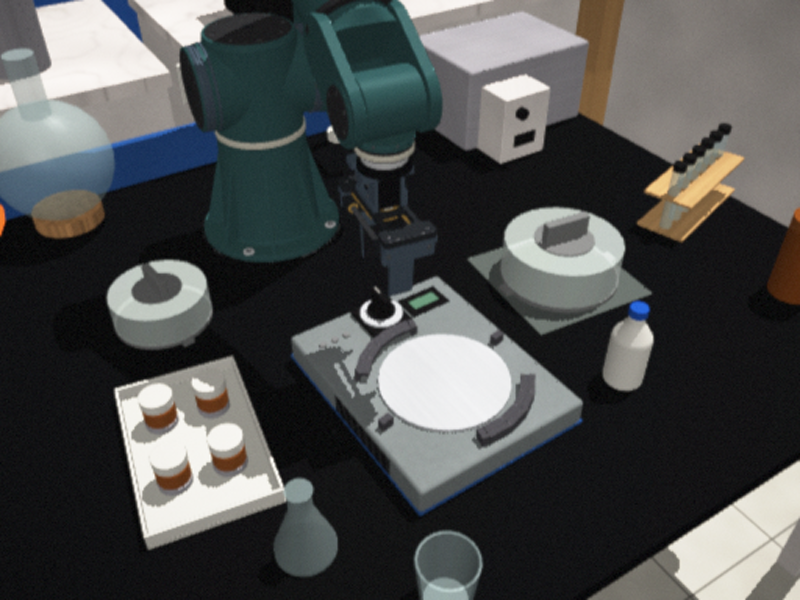

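All four jars stand in the tray at end-picture pixels (157,405), (210,390), (170,465) and (227,447). The plate is empty, the hood is on the mat, the flask and bottle are in place, and the gripper is clear. Handing in.

```bash
python3 -c "
from rig import manip
print(manip.hand_in())"
```

```text
the job is handed in; nothing more can be done
None
```

I did the whole job in order and handed it in at about 60 s of the 208 s. The knob is off, the hood is on the mat, and all four jars that were present are in the tray. Handing in gave no verdict.

- **Knob:** I turned it anticlockwise until it hit its stop. The torque rose and the jaws were wedged open, and later pictures show the pointer toward the robot. I took off from reaching the stop and did not measure the knob angle itself.
- **Hood:** I turned it about 80° anticlockwise, lifted it off (about 4 N) and stood it on the mat. It touched down at the height I predicted. The gripper let go at (0.460, 0.383), about 2 mm from the mat's measured centre.
- **Jars:** The last picture shows all four upright inside the tray walls, the heated plate empty, and the flask and bottle unmoved. The gripper was clear of everything.

**Checks that disagreed:**
- **Gripper height:** the real finger tips were about 35 mm above the reported TCP. Because of this my first grip on the knob closed on nothing. I allowed for the offset from then on, and later grips and placings came out as expected.
- **Hood position:** a rough circle fit put the hood about 17 mm from the mat's centre, against the 2 mm above. Both are within the 60 mm limit.

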